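# Gauge turned pen blanks with the bench caliper and sort them into trays

## Robot

A 6-joint arm with a two-finger parallel gripper is mounted at the origin on a cart in front of the work surface, level with it; the furniture and walls round the work are solid. World frame = base frame: x ahead of the robot, y to its left, z up, the work surface at z = 0. Lengths are in m, angles in degrees, forces in N, time in s.
With the tool pointing down it reaches from about 0.4 to 0.925 m from the base axis. Payload 12.5 kg.
Tool frame: the origin (TCP) lies at the very end of the fingers, on their centre line; the grasp point (between the pads) lies 19 mm behind it; z points along the fingers, y is the line along which they close (so a half turn about z gives the same grasp; the last joint's range is limited). The gripper opens to 95 mm and grips with 3 to 60 N. Pads are 20 mm wide; open, the fingers measure 119 mm over their backs; the gripper's body (75 mm by 180 mm) begins 59 mm behind the grasp point.
Start: joints at [-74.462, 28.126, 89.318, -0, 62.55, -6.05], TCP at [0.23, -0.581, 0.215] pointing down, gripper open.
Joint ranges: [-177.58, 177.58], [-47.91, 125.51], [2.72, 160], [-65.01, 245.01], [3.68, 167.84], [-153.87, 153.87]. Speed limits (degrees/s): [127.2, 127.2, 159.86, 180, 180, 180].

## Interface

Orientations are given as a 3x3 rotation matrix whose columns are the frame's x, y, z axes.
In Python, from workcell import env, imaging gives the robot as it stands (env), with the cameras (imaging).
- The arm moves only by the tool jog_arm, called after "Call:" as name(argument=value, ...) on one line, values as JSON. Schema: {"type":"object","properties":{"motion":{"type":"object","properties":{"ticks":{"type":"array","items":{"type":"array","items":{"type":"number"},"minItems":4,"maxItems":4},"minItems":1,"maxItems":20}},"additionalProperties":false,"required":["ticks"]},"aperture":{"type":"number"},"only":{"type":"string"},"quiet":{"type":"boolean"},"lines":{"type":"string"}},"required":["motion"],"additionalProperties":false}. motion is an object whose key "ticks" holds a list of rows, 1 to 20 of them, each of 4 numbers: dx, dy, dz in m, then a turn about the tool's z in degrees; each row is the pose to reach, as a shift and turn from the pose commanded when the call began, along the tool's axes at that moment; what a row does not reach only later rows make up. A row lasts 1/8 s, in which the tool goes at most 0.0625 m and 10.7 degrees, less where a joint would pass 70% of its speed; a pose out of reach is approached as far as the arm can. aperture is the opening from 0.0 (shut) to 1.0 (fully open), set as the call begins (left out keeps the last). The fingers move at their own pace and stop on an object; the grip force is fixed at half the most. Time passes only in rows, so rows that do not move let the fingers close. The tool returns the time, the measured TCP pose, the force, the opening and the grip force at its end. only (a regular expression) keeps the lines of the reply that match it, lines (a string "A,B") keeps lines A to B, and quiet returns only ok. Input that does not fit is refused with a message, and nothing moves.
- env.observe(): the state, without advancing time (a new reading comes with each control period).
- imaging.read_camera(name): name is "side" or "top" or "wrist"; returns the picture (384x512x3 uint8, red, green, blue); there is no depth.
- imaging.camera_params(name): a dict with "mtx" (3x3 intrinsics, pixels), "k1" (the pictures are not rectified: a ray, as slopes to the right and down, at radius r is drawn at 1 + k1 r^2 times it, then the intrinsics apply), "T" (4x4, takes a point from camera to world coordinates). Camera axes: x right, y down, z forward; pixel columns grow to the right and rows downward; lengths in m; the calibration is good to about 2 mm. A picture is of the moment at which its call begins: read the wrist's pose just before it. camera_params takes no time and is no camera call; for the wrist camera it gives the pose at the moment of the call.
- env.hand_in(): hands the job in; it is judged then, once.
The state is a dict: "t": time; "joint_positions": joint angles; "joint_vel": joint speeds; "effort": joint torques, N m; "tcp_pos": TCP position; "orientation": TCP orientation; "ft_force": force on the tool from outside, world axes, zero at the start; "torque": the same for the moment, N m; "finger_gap": opening from 0.0 (shut) to 1.0 (fully open); "gripper_force": force on a finger pad.
Only numpy, scipy, OpenCV 4.12 (cv2) and the standard library are available. Lean on these libraries where they do the work, as an engineer would, in place of code of your own. Each camera call takes 0.05 s, during which the arm holds its last target. There are 200 camera calls.

## Task

Gauge the turned pen blanks in the rack, one after another from left to right: open the caliper, lay the blank across its work rest, slide the jaw gently shut until both jaws bear firmly and squarely on the round part, read the gap and open again. Then lay the blank flat in a free compartment of the right tray, with its red waxed end toward the tray's brass plate: full-size blanks (14 mm) in the blue-lined tray, slim ones (10 mm) in the cork-lined one. When all are sorted, leave the caliper empty with its jaws fully shut, and knock nothing else over.

Things in the scene. Friction and masses are not known exactly. Their poses are not given: they have to be found in the camera images.
- caliper: digital caliper in a grey bench stand, fixed, jaws pointing up, beam 26 to 42 mm above the desk. Origin on the desk under the fixed jaw's contact face, in the beam's plane. x along a blank laid for gauging, y along the beam: fixed jaw on the +y side of y = 0, the other closes toward +y and opens toward -y. Base plate 10 mm high. Stand spans x -112 to +44, y -141 to +30 mm
- rest_mid (a point): point on the work rest under the middle of a well laid blank, at x = -34, y = 0, z = 54 mm of caliper, same axes. The rest: two uprights 62 mm to either side of it along x, 12 mm thick, flat tops at its height from y = -51 to +15 mm, then lips 6 mm high. A laid blank's axis runs along x, 8 mm above this point and on its -y side (5 or 7 mm when touching the fixed jaw)
- caliper_slide (a joint): gap between the jaws in m: 0 shut, 0.050 fully open; when shut on a blank it is the diameter. The slide needs about 1.2 N to move and stays where it is left
- thumb_lug (a point): middle of the top, 79 mm above the desk, of the slide's upright black thumb lug: 10 mm along y, 16 mm along x, its upper 32 mm free above the slide body (50 mm along y, 14 mm thick). Pinch it from above across its 10 mm, or push it. Moves with the slide, 46 mm to the -y side of the moving jaw's contact face. Axes as caliper
- moving_jaw: steel jaw on the slide, 10 to 18 mm wide along y, 6 mm thick in x, tip 85 mm above the desk. Origin on the desk under its contact face; moves along the beam. Axes as caliper
- fixed_jaw: steel jaw at the +y end of the beam, same size, tip 85 mm above the desk; same origin and axes as caliper
- rack: light wooden drying rack, fixed: two notched strips along y, 170 mm long, 12 mm wide, at x = -62 and +62 mm. Four notches at y = +63, +21, -21, -63 mm (left to right seen from the robot), 22 mm wide, floor 20 mm and teeth 28 mm above the desk. Origin on the desk under its middle, -x side to the robot
- blue_tray: loose dark wooden tray 178 x 79 mm, blue felt floor, 0.4 kg, for full-size blanks. Origin mid-underside; x lengthwise, brass card plate on its -x end. Two compartments along x at y = -21 and +21 mm, 27 mm wide, 166 mm long, floor 6 mm above the underside; walls 18 mm high, divider 15 mm high and wide. Side walls and divider are missing for 66 mm in the middle as a finger gap
- cork_tray: loose wooden tray like blue_tray but with a cork floor, for the slim blanks; origin, axes and sizes as blue_tray
- blank_1: wooden pen blank, at first in the rack's notch 1 from the left, or absent (None). 150 mm long, 25 g, ends 16 x 16 mm square, 22 mm long; middle turned round to 14 mm (full-size) or 10 mm (slim): gauging tells which. Origin on its axis half-way along, 8 mm above what it lies on; x along its length, red waxed end at -x. Grasp across the middle
- blank_1_red (a point): centre of the red waxed end face of blank 1, at x = -75 mm on its axis
- blank_2: wooden pen blank, at first in the rack's notch 2 from the left, or absent (None). 150 mm long, 25 g, ends 16 x 16 mm square, 22 mm long; middle turned round to 14 mm (full-size) or 10 mm (slim): gauging tells which. Origin on its axis half-way along, 8 mm above what it lies on; x along its length, red waxed end at -x. Grasp across the middle
- blank_2_red (a point): centre of the red waxed end face of blank 2, at x = -75 mm on its axis
- blank_3: wooden pen blank, at first in the rack's notch 3 from the left, or absent (None). 150 mm long, 25 g, ends 16 x 16 mm square, 22 mm long; middle turned round to 14 mm (full-size) or 10 mm (slim): gauging tells which. Origin on its axis half-way along, 8 mm above what it lies on; x along its length, red waxed end at -x. Grasp across the middle
- blank_3_red (a point): centre of the red waxed end face of blank 3, at x = -75 mm on its axis
- blank_4: wooden pen blank, at first in the rack's notch 4 from the left, or absent (None). 150 mm long, 25 g, ends 16 x 16 mm square, 22 mm long; middle turned round to 14 mm (full-size) or 10 mm (slim): gauging tells which. Origin on its axis half-way along, 8 mm above what it lies on; x along its length, red waxed end at -x. Grasp across the middle
- blank_4_red (a point): centre of the red waxed end face of blank 4, at x = -75 mm on its axis
- ink_bottle: black ink bottle with green cap, 36 x 36 x 61 mm; a bystander; origin under its middle, z up
- dropper: brown dropper bottle, 33 x 34 x 102 mm; a bystander; origin under its middle, z up
- nib_tin: small tin, 58 x 57 x 72 mm; a bystander; origin under its middle, z up
- mug: white mug with dots, 82 x 117 x 91 mm; a bystander; origin under its middle, z up

How it is judged (in metres and radians):
On the way, in this order (a step that is already met when the one before it is completed fails the run):
1. blank 1 is gauged: both jaws press on its round part with more than 2 N and it lies square to them (within 0.10 rad) (contact force between each of moving_jaw, fixed_jaw and blank_1 above 2 N and x of moving_jaw in the frame of blank_1 between -0.05 and 0.05 m and angle between the x axis of blank_1 and the x axis of caliper, either way round below 0.1 rad), for 0.2 s.
2. blank 2 is gauged: both jaws press on its round part with more than 2 N and it lies square to them (within 0.10 rad) (contact force between each of moving_jaw, fixed_jaw and blank_2 above 2 N and x of moving_jaw in the frame of blank_2 between -0.05 and 0.05 m and angle between the x axis of blank_2 and the x axis of caliper, either way round below 0.1 rad), for 0.2 s.
3. blank 3 is gauged: both jaws press on its round part with more than 2 N and it lies square to them (within 0.10 rad) (contact force between each of moving_jaw, fixed_jaw and blank_3 above 2 N and x of moving_jaw in the frame of blank_3 between -0.05 and 0.05 m and angle between the x axis of blank_3 and the x axis of caliper, either way round below 0.1 rad), for 0.2 s.
4. blank 4 is gauged: both jaws press on its round part with more than 2 N and it lies square to them (within 0.10 rad) (contact force between each of moving_jaw, fixed_jaw and blank_4 above 2 N and x of moving_jaw in the frame of blank_4 between -0.05 and 0.05 m and angle between the x axis of blank_4 and the x axis of caliper, either way round below 0.1 rad), for 0.2 s.
At the end, for the whole second after the job is handed in: Every blank lies still and flat in one compartment of its tray (14 mm: blue, 10 mm: cork), middle within 9 mm of the centre line and 14 mm lengthwise, within 0.12 rad, red end toward the brass plate; trays level on the desk; caliper empty and shut (gap under 2 mm) ((y of blank_1 in the frame of blue_tray between -0.03 and -0.012 m or y of blank_1 in the frame of blue_tray between 0.012 and 0.03 m) and x of blank_1 in the frame of blue_tray between -0.014 and 0.014 m and z of blank_1 in the frame of blue_tray between 0.011 and 0.017 m and angle between the x axis of each of blank_1, blank_4 and the x axis of blue_tray, either way round below 0.12 rad and x of each of blank_1_red, blank_4_red in the frame of blue_tray below -0.05 m and linear speed of each of blank_1, blank_2, blank_3, blank_4 below 0.02 m/s and (y of blank_2 in the frame of cork_tray between -0.03 and -0.012 m or y of blank_2 in the frame of cork_tray between 0.012 and 0.03 m) and x of blank_2 in the frame of cork_tray between -0.014 and 0.014 m and z of blank_2 in the frame of cork_tray between 0.011 and 0.017 m and angle between the x axis of each of blank_2, blank_3 and the x axis of cork_tray, either way round below 0.12 rad and x of each of blank_2_red, blank_3_red in the frame of cork_tray below -0.05 m and (y of blank_3 in the frame of cork_tray between -0.03 and -0.012 m or y of blank_3 in the frame of cork_tray between 0.012 and 0.03 m) and x of blank_3 in the frame of cork_tray between -0.014 and 0.014 m and z of blank_3 in the frame of cork_tray between 0.011 and 0.017 m and (y of blank_4 in the frame of blue_tray between -0.03 and -0.012 m or y of blank_4 in the frame of blue_tray between 0.012 and 0.03 m) and x of blank_4 in the frame of blue_tray between -0.014 and 0.014 m and z of blank_4 in the frame of blue_tray between 0.011 and 0.017 m and value of joint caliper_slide below 0.002 m and angle between each of blue_tray, cork_tray's own z axis and vertical below 0.06 rad and height (world z) of blue_tray between -0.01 and 0.006 m and height (world z) of cork_tray between -0.01 and 0.006 m); the robot touches nothing.
It fails at once if a jaw presses on a blank with more than 40 N (contact force between any of moving_jaw, fixed_jaw and blank_1 above 40 N or contact force between any of moving_jaw, fixed_jaw and blank_2 above 40 N or contact force between any of moving_jaw, fixed_jaw and blank_3 above 40 N or contact force between any of moving_jaw, fixed_jaw and blank_4 above 40 N).
It fails at once if a bystander (ink bottle, dropper bottle, small tin, mug) is knocked over (angle between any of ink_bottle, dropper, nib_tin, mug's own z axis and vertical above 0.6 rad).
Of blank_1, blank_2, blank_3, blank_4 only 2 to 3 are there at a start; the rules pass over those that are not, and their reading is None.
At some moment in a run one of blue_tray, cork_tray may be knocked a few centimetres aside while the robot is not near it.
Once in a run the grip may slacken for a moment while it holds something.
It also fails if it takes over 210 s, if anything falls off the work surface, if the arm or the gripper's body presses on something with over 40 N, if the wrist force passes 120 N, or if a joint passes its speed limit or range.

## Working session

There is one attempt and no reset: what is moved stays moved. The work goes in short steps, Python scripts to look and compute and a tool call to move; the robot and the scene stay as the last step left them, time stands still between calls to the robot, and variables do not carry over. Pictures are saved under pics/ and viewed, at most 14 in all, crops included, and the job is handed in when it is done.

```bash
ls; mkdir -p pics; python3 - <<'E'
from workcell import env, imaging
import cv2,numpy as np
o=env.observe();print(o)
for n in("top","side","wrist"):
    p=imaging.camera_params(n);print(n,np.round(p["mtx"],1).tolist(),p["k1"],np.round(p["T"],4).tolist())
    im=imaging.read_camera(n);cv2.imwrite(f"pics/{n}0.png",im[:,:,::-1])
E
```

```text
pics
workcell.py
{'t': 0.0, 'joint_positions': array([-7.44620707e+01,  2.81626460e+01,  8.93493541e+01, -8.68746709e-04,
        6.25510396e+01, -6.05005004e+00]), 'joint_vel': array([ 0.00310168, -0.01328769, -0.0977357 , -0.09066442,  0.0420843 ,
       -0.01151332]), 'effort': array([-2.28414261e-03, -6.12650657e+01, -2.58181071e+01,  6.91893767e-02,
        4.81880084e-02, -1.60014051e-04]), 'tcp_pos': array([ 0.22991119, -0.58091141,  0.21408267]), 'orientation': array([[ 9.29851139e-01,  3.67935815e-01, -3.07694625e-04],
       [ 3.67935929e-01, -9.29850545e-01,  1.05643522e-03],
       [ 1.02590340e-04, -1.09553940e-03, -9.99999395e-01]]), 'ft_force': array([0.23381394, 0.22925628, 0.21498362]), 'torque': array([ 0.04853032, -0.03244924, -0.05477797]), 'gripper_force': 0.0, 'finger_gap': 1.0024289495219179}
top [[361.6, 0.0, 255.8], [0.0, 361.6, 191.2], [0.0, 0.0, 1.0]] -0.007843688397523538 [[0.0404, -0.9708, 0.2367, 0.2849], [-0.9992, -0.0375, 0.0169, 0.0791], [-0.0076, -0.2371, -0.9714, 1.1659], [0.0, 0.0, 0.0, 1.0]]
side [[455.5, 0.0, 252.2], [0.0, 455.5, 196.5], [0.0, 0.0, 1.0]] 0.05080875344686843 [[0.7286, 0.5134, -0.4534, 1.0862], [0.6847, -0.5271, 0.5034, -0.5307], [0.0194, -0.6772, -0.7356, 0.9654], [0.0, 0.0, 0.0, 1.0]]
wrist [[267.0, 0.0, 255.7], [0.0, 267.0, 188.0], [0.0, 0.0, 1.0]] -0.06422126907454165 [[0.3673, -0.9021, -0.2266, 0.2928], [-0.9301, -0.3568, -0.0873, -0.5555], [-0.0021, 0.2429, -0.9701, 0.3834], [0.0, 0.0, 0.0, 1.0]]
```

View pics/top0.png

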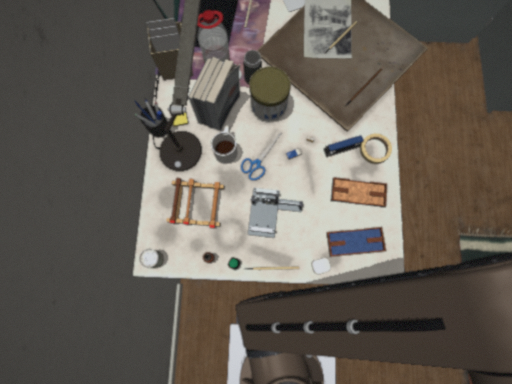

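View pics/side0.png

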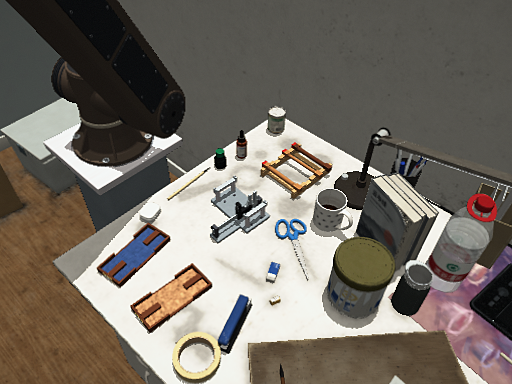

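```bash
cat > h.py <<'E'
from workcell import env, imaging
import cv2,numpy as np
def ray(n,uv,P=None):
    P=P or imaging.camera_params(n);K=P["mtx"];T=np.array(P["T"])
    uv=np.atleast_2d(np.array(uv,float))
    # picture slope d = s*(1+k1 r^2)
    d=(uv-[K[0][2],K[1][2]])/[K[0][0],K[1][1]];s=d.copy()
    for _ in range(10): s=d/(1+P["k1"]*(s**2).sum(1,keepdims=True))
    v=np.c_[s,np.ones(len(s))]@T[:3,:3].T
    return T[:3,3],v
def plane(n,uv,z,P=None):
    c,v=ray(n,uv,P);return c+v*((z-c[2])/v[:,2])[:,None]
def proj(n,X,P=None):
    P=P or imaging.camera_params(n);T=np.array(P["T"]);X=np.atleast_2d(X)
    q=(X-T[:3,3])@T[:3,:3];s=q[:,:2]/q[:,2:];s=s*(1+P["k1"]*(s**2).sum(1,keepdims=True))
    return s@np.diag([P["mtx"][0][0],P["mtx"][1][1]])+[P["mtx"][0][2],P["mtx"][1][2]]
def crop(im,x0,y0,x1,y1,f): return cv2.resize(im[y0:y1,x0:x1],None,fx=f,fy=f,interpolation=cv2.INTER_CUBIC)
E
python3 - <<'E'
from h import *
t=cv2.imread("pics/top0.png");s=cv2.imread("pics/side0.png")
a=np.vstack([crop(t,160,160,320,260,5)])
cv2.imwrite("pics/c1.png",a)
cv2.imwrite("pics/c2.png",crop(s,200,130,340,240,5))
for x,y in [(200,204),(263,213),(359,192),(356,242)]: print(plane("top",(x,y),.01).round(3))
E
```

```text
[[0.517 0.28  0.01 ]]
[[0.495 0.073 0.01 ]]
[[ 0.577 -0.24   0.01 ]]
[[ 0.413 -0.226  0.01 ]]
```

View pics/c1.png

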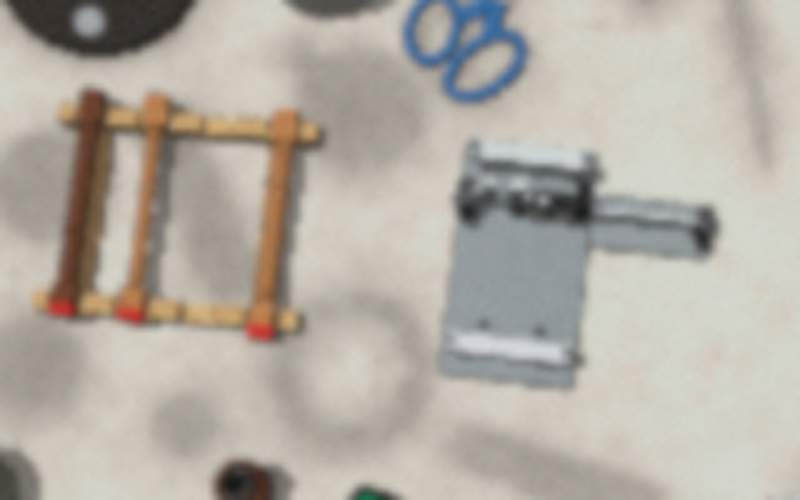

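View pics/c2.png

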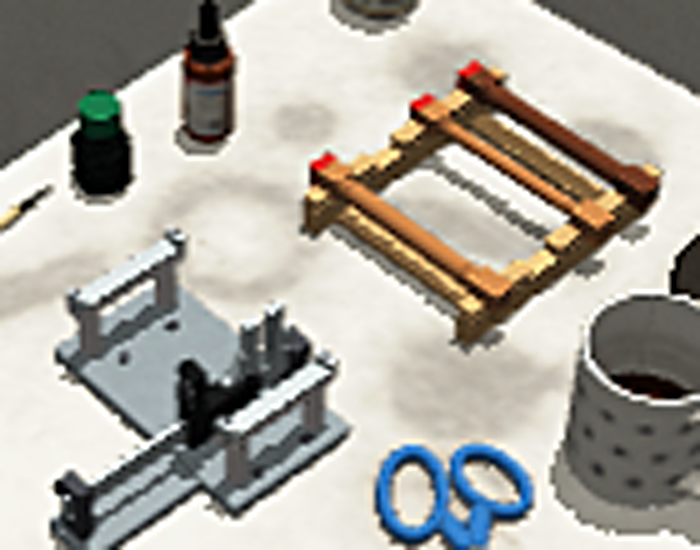

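```bash
cat >> h.py <<'E'
def delta(x,y,z,yaw,o=None):
    o=o or env.observe();R=np.array(o["orientation"]);p=o["tcp_pos"]
    d=R.T@(np.array([x,y,z])-p);cy=np.degrees(np.arctan2(R[1,0],R[0,0]))
    return d.round(4).tolist()+[round((cy-yaw+180)%360-180,1)]
E
python3 - <<'E'
from h import *
t=cv2.imread("pics/top0.png");s=cv2.imread("pics/side0.png")
a=crop(t,310,165,410,265,5); b=crop(s,90,215,220,335,300/130)
c=np.zeros((500,800,3),np.uint8);c[:,:500]=a;c[:b.shape[0],500:500+b.shape[1]]=b
cv2.imwrite("pics/c3.png",c)
for Y in(0,180): print(delta(.47,.28,.25,Y),delta(.5,-.2,.25,Y))
E
```

```text
[0.54, -0.7123, -0.0352, np.float64(21.6)] [0.3913, -0.2549, -0.0356, np.float64(21.6)]
[0.54, -0.7123, -0.0352, np.float64(-158.4)] [0.3913, -0.2549, -0.0356, np.float64(-158.4)]
```

View pics/c3.png

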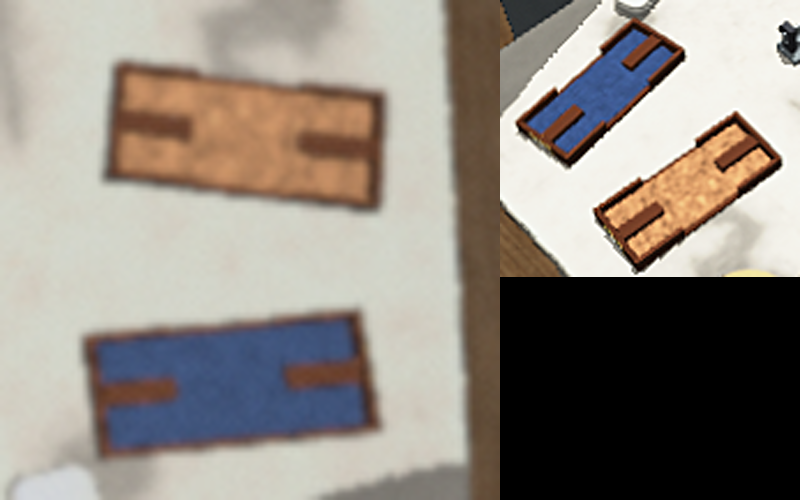

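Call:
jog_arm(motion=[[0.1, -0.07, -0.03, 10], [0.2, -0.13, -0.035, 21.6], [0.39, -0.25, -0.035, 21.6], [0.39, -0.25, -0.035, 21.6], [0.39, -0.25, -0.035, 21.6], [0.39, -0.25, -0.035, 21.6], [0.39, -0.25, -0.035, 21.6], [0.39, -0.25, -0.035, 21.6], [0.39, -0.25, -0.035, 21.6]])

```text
refused: motion: the value is not of type 'object' (schema: type "object"). Nothing was moved.
```

The call was refused and nothing moved: it wants an object with the rows under "ticks". Same move again in that form.

Call:
jog_arm(motion={"ticks": [[0.1, -0.07, -0.03, 10], [0.2, -0.13, -0.035, 21.6], [0.39, -0.25, -0.035, 21.6], [0.39, -0.25, -0.035, 21.6], [0.39, -0.25, -0.035, 21.6], [0.39, -0.25, -0.035, 21.6], [0.39, -0.25, -0.035, 21.6], [0.39, -0.25, -0.035, 21.6], [0.39, -0.25, -0.035, 21.6]]})

```text
t: 1.27
tcp_pos: [0.5014, -0.2036, 0.2495]
orientation: [[1.0, 0.003, -0.0], [0.003, -1.0, 0.0], [-0.0, -0.0, -1.0]]
ft_force: [-0.7, 0.1, -0.5]
finger_gap: 0.998
gripper_force: 0.0
```

Call:
jog_arm(motion={"ticks": [[-0.05, -0.37, 0.03, 0], [-0.05, -0.37, 0.03, 0], [-0.05, -0.37, 0.03, 0], [-0.05, -0.37, 0.03, 0], [-0.05, -0.37, 0.03, 0], [-0.05, -0.37, 0.03, 0], [-0.05, -0.37, 0.03, 0], [-0.05, -0.37, 0.03, 0], [-0.05, -0.37, 0.03, 0]]})

```text
t: 2.4
tcp_pos: [0.4511, 0.1633, 0.2197]
orientation: [[1.0, -0.002, 0.0], [-0.002, -1.0, -0.0], [0.0, 0.0, -1.0]]
ft_force: [-0.2, 0.2, 0.2]
finger_gap: 1.0
gripper_force: 0.0
```

```bash
python3 - <<'E'
from h import *
import pickle
P=imaging.camera_params("wrist");im=imaging.read_camera("wrist")[:,:,::-1].copy()
cv2.imwrite("pics/w1.png",im);pickle.dump(P,open("w1.pkl","wb"))
cv2.imwrite("pics/w1b.png",crop(im,0,0,512,384,1.56))
E
```

```text
(no output)
```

View pics/w1b.png

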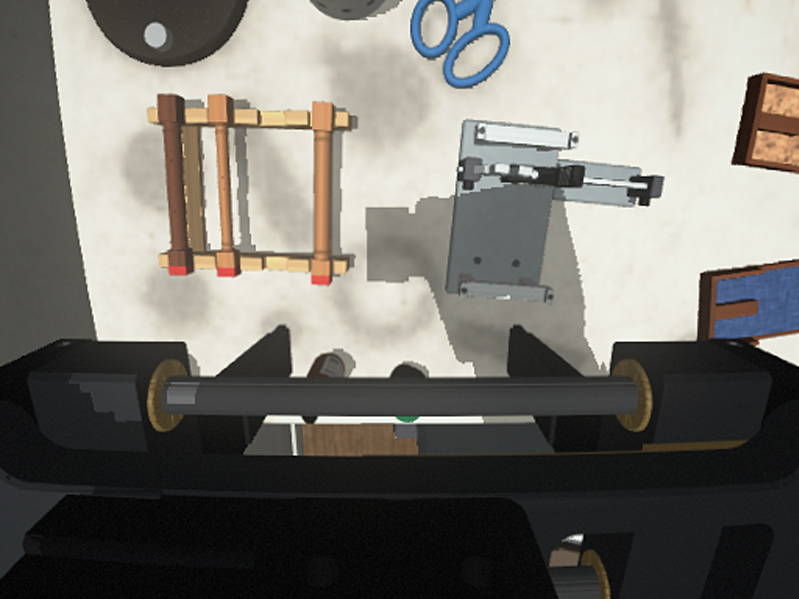

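```bash
python3 - <<'E'
from h import *
im=cv2.imread("pics/w1.png")
cv2.imwrite("pics/w1c.png",crop(im,285,70,430,195,5.5)[:600,:800])
hsv=cv2.cvtColor(im,cv2.COLOR_BGR2HSV)
import pickle;P=pickle.load(open("w1.pkl","rb"))
red=((hsv[...,0]<6)|(hsv[...,0]>174))&(hsv[...,1]>170)&(hsv[...,2]>110)
n,l,st,c=cv2.connectedComponentsWithStats(red[:240].astype(np.uint8))
for i in range(1,n):
    if st[i,4]>20:print(st[i],c[i].round(1),plane("wrist",c[i],.030,P).round(4))
w=((hsv[...,0]<16)&(hsv[...,1]>100)).astype(np.uint8)
for y in list(range(58,82,3))+list(range(85,160,12))+list(range(160,180,3)):
    r=np.flatnonzero(np.diff(np.r_[0,w[y,95:225],0]));print(y,(r+95).tolist())
E
```

```text
58 []
61 [101, 112, 133, 145]
64 [102, 112, 133, 146]
67 [102, 113, 134, 146, 200, 213]
70 [101, 113, 133, 146, 200, 213]
73 [101, 113, 133, 146, 200, 213]
76 [101, 113, 133, 146, 200, 213]
79 [104, 113, 137, 144, 200, 213]
85 [106, 112, 138, 146, 202, 212]
97 [106, 114, 139, 146, 202, 212]
109 [107, 114, 140, 147, 202, 212]
121 [107, 115, 141, 147, 202, 212]
133 [109, 116, 141, 148, 202, 211]
145 [110, 117, 142, 148, 202, 211]
157 [111, 117, 143, 149, 202, 211]
160 [110, 114, 142, 149, 202, 211]
163 [107, 118, 138, 150, 201, 211]
166 [107, 119, 138, 151, 199, 211]
169 [108, 119, 139, 151, 199, 212]
172 [108, 120, 122, 124, 139, 151, 152, 154, 199, 212]
175 [108, 120, 139, 153, 200, 212]
178 [200, 212]
```

View pics/w1c.png

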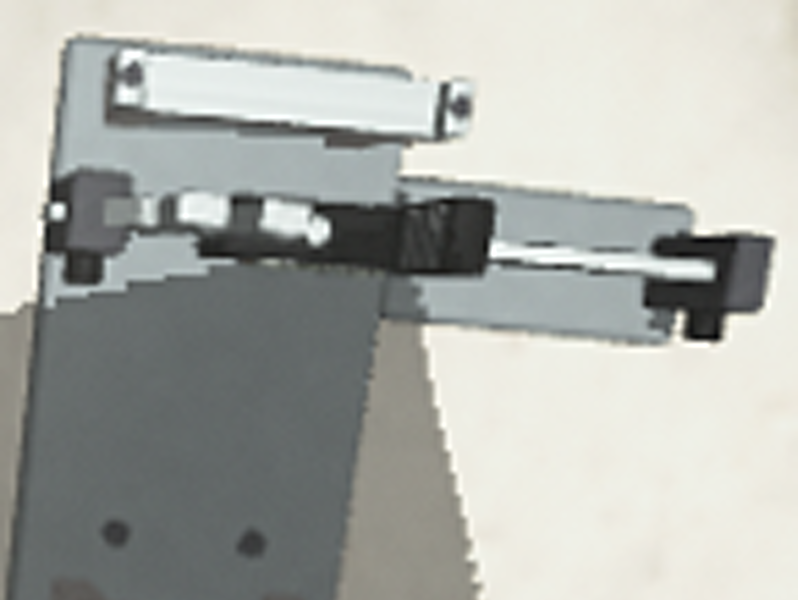

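```bash
python3 - <<'E'
from h import *
import pickle;P=pickle.load(open("w1.pkl","rb"))
for k,(a,b) in {"b1":((109,85),(114,157)),"b2":((142,85),(146,157)),"b4":((207,85),(206.5,157))}.items():
    q=plane("wrist",[a,b],.030,P);d=q[0]-q[1];print(k,q.round(4).tolist(),"yaw",np.degrees(np.arctan2(d[1],d[0])).round(2))
# block ends: far top edge rows, near top edge ; strip ends
print(plane("wrist",[(107,60.5),(114,170)],.036,P).round(4),plane("wrist",[(139,60.5),(145,171)],.036,P).round(4),plane("wrist",[(206.5,65),(205.5,177)],.036,P).round(4))
print("teeth",plane("wrist",[(95,74),(225,79),(103,168),(223,172)],.028,P).round(4))
print("rest",plane("wrist",[(338.1,87.1),(324.5,187)],.054,P).round(4))
print(delta(.44,.07,.2,0))
E
```

```text
b1 [[0.5674, 0.3547, 0.03], [0.4732, 0.3588, 0.03]] yaw -2.5
b2 [[0.5662, 0.3106, 0.03], [0.4727, 0.3137, 0.03]] yaw -1.92
b4 [[0.5646, 0.2261, 0.03], [0.4721, 0.2306, 0.03]] yaw -2.8
[[0.5963 0.3511 0.036 ]
 [0.4561 0.3579 0.036 ]] [[0.5949 0.3096 0.036 ]
 [0.4544 0.3145 0.036 ]] [[0.5877 0.2248 0.036 ]
 [0.4457 0.2321 0.036 ]]
teeth [[0.5821 0.3734 0.028 ]
 [0.572  0.2031 0.028 ]
 [0.4577 0.3779 0.028 ]
 [0.451  0.2092 0.028 ]]
rest [[0.5591 0.0651 0.054 ]
 [0.4358 0.0749 0.054 ]]
[-0.0109, 0.0933, 0.0197, np.float64(-0.2)]
```

Call:
jog_arm(motion={"ticks": [[-0.011, 0.093, 0.02, 0], [-0.011, 0.093, 0.02, 0], [-0.011, 0.093, 0.02, 0], [-0.011, 0.093, 0.02, 0]]})

```text
t: 2.95
tcp_pos: [0.4401, 0.0714, 0.1999]
orientation: [[1.0, -0.002, 0.001], [-0.002, -1.0, 0.0], [0.001, -0.0, -1.0]]
ft_force: [1.0, 0.3, 0.0]
finger_gap: 0.997
gripper_force: 0.0
```

```bash
python3 - <<'E'
from h import *
import pickle
P=imaging.camera_params("wrist");im=imaging.read_camera("wrist")[:,:,::-1].copy()
cv2.imwrite("pics/w2.png",im);pickle.dump(P,open("w2.pkl","wb"))
cv2.imwrite("pics/w2c.png",crop(im,190,50,390,200,4))
print(env.observe()["tcp_pos"])
E
```

```text
[0.44005408 0.07182279 0.19989541]
```

View pics/w2c.png

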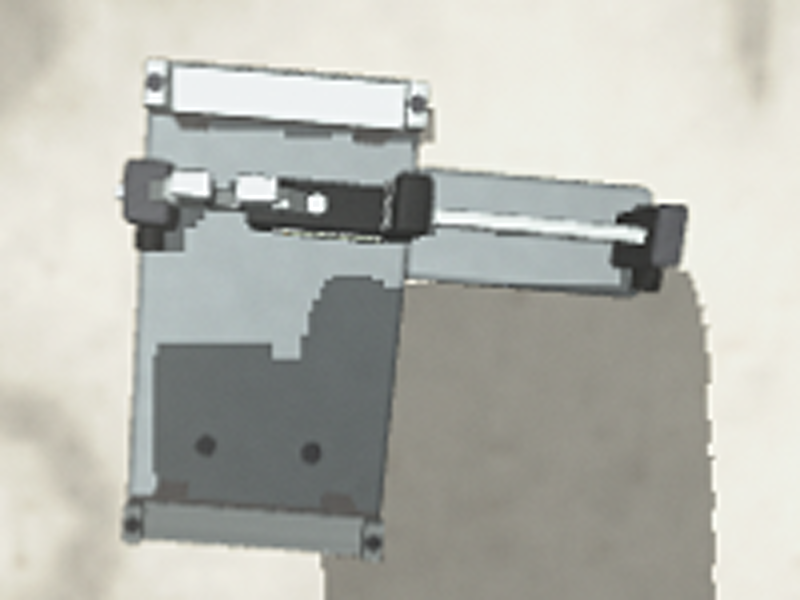

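```bash
python3 - <<'E'
from h import *
import pickle;P=pickle.load(open("w2.pkl","rb"))
f=lambda u,v:(u/4+190,v/4+50)
r=plane("wrist",[f(287.5,97),f(252,529)],.054,P);print(r.round(4))
d=r[0]-r[1];print(np.hypot(*d[:2]));yaw=np.arctan2(d[1],d[0]);print("yaw",np.degrees(yaw))
fl=plane("wrist",[f(172,89),f(404,105),f(142,521),f(363,537)],.054,P)
print(np.linalg.norm(fl[0]-fl[1]),np.linalg.norm(fl[2]-fl[3]))
R=np.array([[np.cos(yaw),-np.sin(yaw)],[np.sin(yaw),np.cos(yaw)]])
m=r.mean(0)[:2]; org=m-R@np.array([-34,-18])/1000
print("origin",org.round(4),"rest_mid",(org+R@[-.034,0]).round(4))
for n,p,z in [("fixface",f(210,186),.085),("movface",f(236,188),.085),("lugTL",f(400,173),.079),("lugTR",f(434,176),.079),("lugBR",f(432,228),.079)]:
    q=plane("wrist",p,z,P)[0];print(n,q.round(4),"in caliper",(R.T@(q[:2]-org)*1000).round(1))
E
```

```text
[[0.559  0.0652 0.054 ]
 [0.4358 0.0756 0.054 ]]
0.12362930448900382
yaw -4.851668506832954
0.06469758902506416 0.06711539125126627
origin [0.5328 0.0855] rest_mid [0.499  0.0883]
fixface [0.5325 0.0855 0.085 ] in caliper [-0.4  0. ]
movface [0.532  0.0789 0.085 ] in caliper [-0.3 -6.6]
lugTL [0.5362 0.0365 0.079 ] in caliper [  7.5 -48.5]
lugTR [0.5355 0.0276 0.079 ] in caliper [  7.6 -57.4]
lugBR [0.5224 0.0277 0.079 ] in caliper [ -5.5 -58.4]
```

```bash
cat >> h.py <<'E'
CO=np.array([.5328,.0855]);CY=-4.85
def cal(x,y):
    a=np.radians(CY);return (CO+np.array([[np.cos(a),-np.sin(a)],[np.sin(a),np.cos(a)]])@[x,y]).tolist()
def incal(p):
    a=np.radians(CY);return (np.array([[np.cos(a),np.sin(a)],[-np.sin(a),np.cos(a)]])@(np.array(p[:2])-CO)).round(4).tolist()
E
python3 -c "
from h import *
print(delta(*cal(.001,-.053),.056,CY))"
```

```text
[0.0892, 0.0391, 0.144, np.float64(4.8)]
```

Call:
jog_arm(motion={"ticks": [[0.05, 0.02, 0.03, 4.8], [0.0892, 0.0391, 0.08, 4.8], [0.0892, 0.0391, 0.1, 4.8], [0.0892, 0.0391, 0.1, 4.8], [0.0892, 0.0391, 0.12, 4.8], [0.0892, 0.0391, 0.144, 4.8], [0.0892, 0.0391, 0.144, 4.8]]}, aperture=0.3)

```text
t: 3.88
tcp_pos: [0.5286, 0.0334, 0.0559]
orientation: [[0.997, -0.083, -0.001], [-0.083, -0.997, -0.0], [-0.001, 0.0, -1.0]]
ft_force: [-0.5, 0.1, -0.3]
finger_gap: 0.327
gripper_force: 0.0
```

Call:
jog_arm(motion={"ticks": [[0, 0, 0, 0], [0, 0, 0, 0], [0, 0, 0, 0], [0, 0, 0, 0]]}, aperture=0)

```text
t: 4.38
tcp_pos: [0.5293, 0.0327, 0.0566]
orientation: [[0.996, -0.084, 0.002], [-0.084, -0.996, -0.0], [0.002, 0.0, -1.0]]
ft_force: [-0.9, 0.8, 6.8]
finger_gap: 0.103
gripper_force: 30.0
```

```bash
python3 -c "
from h import *
print(incal(env.observe()['tcp_pos']))"
```

```text
[0.001, -0.0529]
```

Call:
jog_arm(motion={"ticks": [[0, 0.005, -0.002, 0], [0, 0.012, -0.002, 0], [0, 0.022, -0.002, 0], [0, 0.032, -0.002, 0], [0, 0.032, -0.002, 0]]})

```text
t: 5.0
tcp_pos: [0.5266, -0.0001, 0.0569]
orientation: [[0.996, -0.084, 0.0], [-0.084, -0.996, -0.0], [0.0, 0.0, -1.0]]
ft_force: [5.8, -1.3, -17.6]
finger_gap: 0.098
gripper_force: 30.0
```

Call:
jog_arm(motion={"ticks": [[0, 0, 0, 0], [0, 0, 0, 0], [0, 0, -0.03, 0], [0, 0, -0.06, 0], [0, 0, -0.06, 0]]}, aperture=0.3)

```text
t: 5.62
tcp_pos: [0.5271, 0.0008, 0.1197]
orientation: [[0.996, -0.084, 0.004], [-0.084, -0.996, -0.001], [0.004, 0.0, -1.0]]
ft_force: [0.1, -0.3, -0.6]
finger_gap: 0.299
gripper_force: 0.0
```

```bash
python3 -c "
from h import *
print(incal(env.observe()['tcp_pos']))
for p in [(.5215,.3565,.010),(.5195,.312,.01),(.518,.2285,.01)]: print(delta(*p,-2.4))"
```

```text
[0.0015, -0.0849]
[-0.0358, -0.354, 0.1095, np.float64(-2.4)]
[-0.0341, -0.3095, 0.1095, np.float64(-2.4)]
[-0.0286, -0.2262, 0.1095, np.float64(-2.4)]
```

Call:
jog_arm(motion={"ticks": [[-0.034, -0.354, 0, -2.4], [-0.034, -0.354, 0, -2.4], [-0.034, -0.354, 0, -2.4], [-0.034, -0.354, 0, -2.4], [-0.034, -0.354, 0, -2.4], [-0.034, -0.354, 0, -2.4], [-0.034, -0.354, 0.05, -2.4], [-0.034, -0.354, 0.09, -2.4], [-0.034, -0.354, 0.1105, -2.4], [-0.034, -0.354, 0.1105, -2.4]]}, aperture=0.42)

```text
t: 6.88
tcp_pos: [0.5208, 0.3558, 0.0049]
orientation: [[0.999, -0.042, -0.004], [-0.042, -0.999, -0.002], [-0.003, 0.002, -1.0]]
ft_force: [-0.2, 0.5, 0.3]
finger_gap: 0.423
gripper_force: 0.0
```

Call:
jog_arm(motion={"ticks": [[0, 0, 0, 0], [0, 0, 0, 0], [0, 0, 0, 0], [0, 0, 0, 0]]}, aperture=0)

```text
t: 7.38
tcp_pos: [0.5223, 0.3565, 0.0079]
orientation: [[0.999, -0.042, 0.001], [-0.042, -0.999, 0.0], [0.001, -0.0, -1.0]]
ft_force: [-0.6, -0.9, 6.2]
finger_gap: 0.14
gripper_force: 30.0
```

Call:
jog_arm(motion={"ticks": [[0, 0, -0.03, 0], [0, 0, -0.08, 0], [0, 0, -0.12, 0], [0, 0, -0.12, 0]]})

```text
t: 7.88
tcp_pos: [0.5231, 0.3571, 0.1303]
orientation: [[0.999, -0.042, 0.005], [-0.042, -0.999, 0.003], [0.005, -0.003, -1.0]]
ft_force: [-0.2, -0.6, -1.1]
finger_gap: 0.136
gripper_force: 30.0
```

```bash
python3 - <<'E'
from h import *
import pickle
P=imaging.camera_params("wrist");im=imaging.read_camera("wrist")[:,:,::-1].copy()
cv2.imwrite("pics/w3.png",im);pickle.dump(P,open("w3.pkl","wb"))
cv2.imwrite("pics/w3c.png",crop(im,56,0,456,300,2))
print(delta(*cal(-.034,-.010),.13,CY))
E
```

```text
[-0.0125, 0.2789, -0.0021, np.float64(2.4)]
```

View pics/w3c.png

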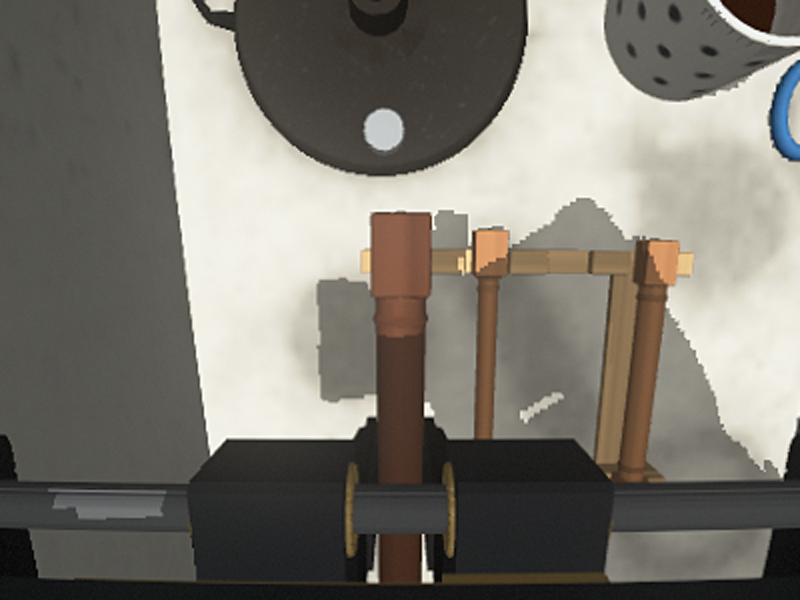

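```bash
python3 - <<'E'
from h import *
import pickle;P=pickle.load(open("w3.pkl","rb"))
o=env.observe();R=np.array(o["orientation"]);p=np.array(o["tcp_pos"])
for u in(241.5,256,270.5):
  q=plane("wrist",(u,106.5),p[2]+.028,P)[0];print((R.T@(q-p)).round(4))
print(p,delta(*cal(-.034,-.0095),.13,CY),delta(*cal(-.034,-.0095),.043,CY))
E
```

```text
[ 0.0758 -0.0085 -0.0278]
[ 0.0758 -0.001  -0.0278]
[ 0.0758  0.0065 -0.0278]
[0.52232109 0.35656716 0.12826484] [-0.0125, 0.2784, -0.0021, np.float64(2.4)] [-0.0127, 0.2785, 0.0849, np.float64(2.4)]
```

Call:
jog_arm(motion={"ticks": [[-0.0125, 0.2784, 0, 2.4], [-0.0125, 0.2784, 0, 2.4], [-0.0125, 0.2784, 0, 2.4], [-0.0125, 0.2784, 0, 2.4], [-0.0125, 0.2784, 0, 2.4], [-0.0125, 0.2784, 0, 2.4], [-0.0125, 0.2784, 0.03, 2.4], [-0.0125, 0.2784, 0.06, 2.4], [-0.0125, 0.2784, 0.078, 2.4], [-0.0125, 0.2784, 0.083, 2.4], [-0.0125, 0.2784, 0.083, 2.4]]})

```text
t: 9.3
tcp_pos: [0.4977, 0.0794, 0.0439]
orientation: [[0.997, -0.083, -0.001], [-0.083, -0.997, -0.0], [-0.001, 0.0, -1.0]]
ft_force: [-0.6, -0.7, 0.2]
finger_gap: 0.145
gripper_force: 2.9
```

Call:
jog_arm(motion={"ticks": [[0, 0, 0, 0]]})

```text
t: 9.43
tcp_pos: [0.4981, 0.0791, 0.0446]
orientation: [[0.997, -0.084, 0.001], [-0.084, -0.997, -0.0], [0.001, -0.0, -1.0]]
ft_force: [-0.4, -0.7, -0.5]
finger_gap: 0.146
gripper_force: 3.0
```

```bash
python3 -c "
from h import *
o=env.observe();print(incal(o['tcp_pos']),delta(*cal(-.034,-.0095),.0415,CY))"
```

```text
[-0.034, -0.0093] [0.0, 0.0002, 0.0031, np.float64(0.1)]
```

Call:
jog_arm(motion={"ticks": [[0, 0, 0, 0], [0, 0, 0, 0], [0, 0, 0, 0]]}, aperture=0)

```text
t: 9.8
tcp_pos: [0.4979, 0.0787, 0.0443]
orientation: [[0.996, -0.084, 0.0], [-0.084, -0.996, -0.0], [0.0, 0.0, -1.0]]
ft_force: [1.0, 0.0, -0.5]
finger_gap: 0.142
gripper_force: 30.0
```

```bash
python3 - <<'E'
from h import *
P=imaging.camera_params("wrist");im=imaging.read_camera("wrist")[:,:,::-1].copy()
cv2.imwrite("pics/w4c.png",crop(im,106,0,406,240,2.5))
E
```

```text
(no output)
```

View pics/w4c.png

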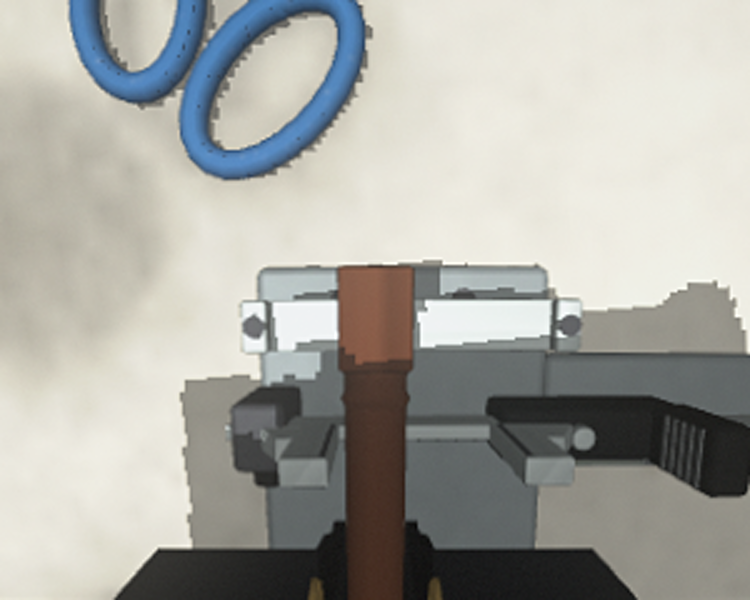

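Call:
jog_arm(motion={"ticks": [[0, 0, 0.001, 0], [0, 0, 0.002, 0], [0, 0, 0.0025, 0], [0, 0, 0.0025, 0]]})

```text
t: 10.35
tcp_pos: [0.4978, 0.0788, 0.0419]
orientation: [[0.996, -0.084, 0.0], [-0.084, -0.996, -0.0], [0.0, 0.0, -1.0]]
ft_force: [-2.5, -0.3, 6.0]
finger_gap: 0.14
gripper_force: 30.0
```

Call:
jog_arm(motion={"ticks": [[0, 0, 0, 0], [0, 0, 0, 0], [0, 0, -0.04, 0], [0, 0, -0.085, 0], [0, 0, -0.085, 0]]}, aperture=0.3)

```text
t: 10.98
tcp_pos: [0.4991, 0.0789, 0.1291]
orientation: [[0.996, -0.084, 0.005], [-0.084, -0.996, 0.0], [0.005, -0.001, -1.0]]
ft_force: [-0.4, -0.1, -0.6]
finger_gap: 0.3
gripper_force: 0.0
```

```bash
python3 -c "
from h import *
o=env.observe();print(incal(o['tcp_pos']),delta(*cal(.001,-.085),.057,CY))"
```

```text
[-0.033, -0.0095] [0.0336, 0.0756, 0.0723, np.float64(0.0)]
```

Call:
jog_arm(motion={"ticks": [[0.033, 0.0756, 0, 0], [0.033, 0.0756, 0, 0], [0.033, 0.0756, 0.03, 0], [0.033, 0.0756, 0.06, 0], [0.033, 0.0756, 0.071, 0], [0.033, 0.0756, 0.071, 0]]}, aperture=0.3)

```text
t: 11.72
tcp_pos: [0.524, 0.0008, 0.055]
orientation: [[0.996, -0.084, -0.002], [-0.084, -0.996, 0.0], [-0.002, -0.0, -1.0]]
ft_force: [0.1, -0.3, 1.1]
finger_gap: 0.299
gripper_force: 0.0
```

Call:
jog_arm(motion={"ticks": [[0, 0, 0, 0], [0, 0, 0, 0], [0, 0, 0, 0]]}, aperture=0)

```text
t: 12.1
tcp_pos: [0.5247, 0.0006, 0.0563]
orientation: [[0.996, -0.084, 0.001], [-0.084, -0.996, -0.0], [0.001, 0.0, -1.0]]
ft_force: [0.0, -0.2, 4.8]
finger_gap: 0.103
gripper_force: 30.0
```

Call:
jog_arm(motion={"ticks": [[0, -0.005, 0, 0], [0, -0.01, 0, 0], [0, -0.015, 0, 0], [0, -0.02, 0, 0], [0, -0.02, 0, 0], [0, -0.02, 0, 0]]})

```text
t: 12.85
tcp_pos: [0.5263, 0.0208, 0.0563]
orientation: [[0.996, -0.084, 0.001], [-0.084, -0.996, -0.0], [0.001, -0.0, -1.0]]
ft_force: [-1.3, 1.7, 6.9]
finger_gap: 0.101
gripper_force: 30.0
```

```bash
python3 -c "
from h import *
o=env.observe();print(incal(o['tcp_pos']),o['ft_force'])"
```

```text
[-0.001, -0.065] [-1.27041319  1.69622936  6.91485182]
```

Call:
jog_arm(motion={"ticks": [[0, -0.001, 0, 0], [0, -0.002, 0, 0], [0, -0.002, 0, 0]]}, only="tcp|ft_")

```text
tcp_pos: [0.5264, 0.0227, 0.0563]
ft_force: [-1.0, -0.3, 6.6]
```

Call:
jog_arm(motion={"ticks": [[0, -0.001, 0, 0], [0, -0.001, 0, 0]]}, only="tcp|ft_")

```text
tcp_pos: [0.5265, 0.0236, 0.0563]
ft_force: [-2.3, 0.2, 7.4]
```

Call:
jog_arm(motion={"ticks": [[0, -0.0007, 0, 0], [0, -0.0007, 0, 0]]}, only="tcp|ft_")

```text
tcp_pos: [0.5266, 0.0243, 0.0563]
ft_force: [-2.3, -0.4, 7.1]
```

Call:
jog_arm(motion={"ticks": [[0, -0.0007, 0, 0], [0, -0.0007, 0, 0]]}, only="tcp|ft_")

```text
tcp_pos: [0.5266, 0.025, 0.0563]
ft_force: [-1.9, -0.7, 7.0]
```

Call:
jog_arm(motion={"ticks": [[0, -0.0005, 0, 0], [0, -0.0005, 0, 0]]}, only="tcp|ft_")

```text
tcp_pos: [0.5267, 0.0255, 0.0563]
ft_force: [-1.2, -1.1, 7.5]
```

Call:
jog_arm(motion={"ticks": [[0, -0.0005, 0, 0], [0, -0.0005, 0, 0]]}, only="tcp|ft_")

```text
tcp_pos: [0.5267, 0.0259, 0.0563]
ft_force: [-1.7, -1.4, 7.0]
```

Call:
jog_arm(motion={"ticks": [[0, -0.0005, 0, 0], [0, -0.0005, 0, 0]]}, only="tcp|ft_")

```text
tcp_pos: [0.5267, 0.0261, 0.0563]
ft_force: [-2.0, -4.4, 7.2]
```

Call:
jog_arm(motion={"ticks": [[0, -0.0005, 0, 0], [0, -0.0005, 0, 0]]}, only="tcp|ft_")

```text
tcp_pos: [0.5267, 0.0263, 0.0563]
ft_force: [-2.7, -7.8, 6.9]
```

```bash
python3 -c "
from h import *
o=env.observe();print(incal(o['tcp_pos']),o['ft_force'])"
```

```text
[-0.0011, -0.0595] [-2.71029371 -7.83261669  6.94636293]
```

Call:
jog_arm(motion={"ticks": [[0, -0.0003, 0, 0], [0, -0.0003, 0, 0], [0, -0.0003, 0, 0], [0, -0.0003, 0, 0], [0, -0.0003, 0, 0]]}, only="tcp|ft_")

```text
tcp_pos: [0.5267, 0.0264, 0.0563]
ft_force: [-2.9, -9.5, 7.1]
```

```bash
python3 - <<'E'
from h import *
im=imaging.read_camera("wrist")[:,:,::-1].copy()
cv2.imwrite("pics/w5c.png",crop(im,56,0,406,240,2.2))
o=env.observe();print(incal(o['tcp_pos']),o['ft_force'])
E
```

```text
[-0.001, -0.0594] [-3.00488631 -9.2305941   8.02468507]
```

View pics/w5c.png

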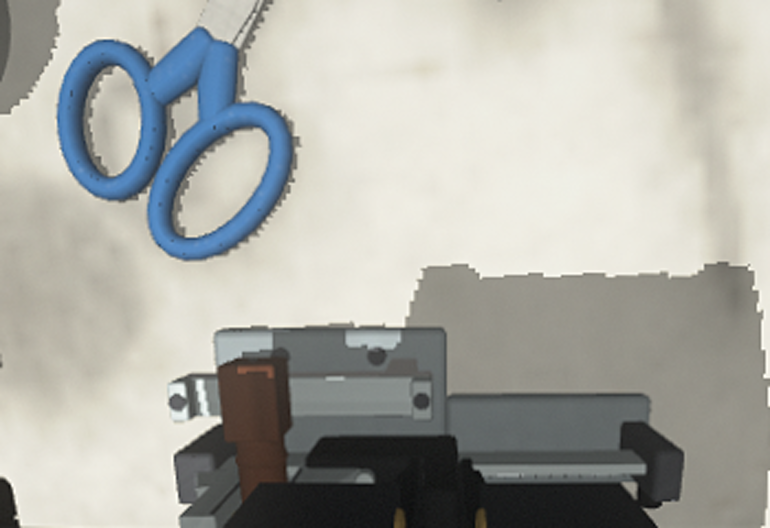

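Call:
jog_arm(motion={"ticks": [[0, 0.002, 0, 0], [0, 0.01, 0, 0], [0, 0.018, 0, 0], [0, 0.025, 0, 0], [0, 0.025, 0, 0]]}, only="tcp|ft_")

```text
tcp_pos: [0.5248, 0.002, 0.0563]
ft_force: [-2.0, -1.1, 6.7]
```

Call:
jog_arm(motion={"ticks": [[0, 0, 0, 0], [0, 0, 0, 0], [0, 0, -0.04, 0], [0, 0, -0.073, 0], [0, 0, -0.073, 0]]}, aperture=0.45, only="tcp|ft_")

```text
tcp_pos: [0.5254, 0.0024, 0.1306]
ft_force: [-0.5, -0.4, 0.0]
```

```bash
python3 - <<'E'
from h import *
o=env.observe();print(incal(o['tcp_pos']),delta(*cal(-.034,-.007),.042,CY))
E
```

```text
[-0.0003, -0.0834] [-0.034, -0.0765, 0.0884, np.float64(0.0)]
```

Call:
jog_arm(motion={"ticks": [[-0.034, -0.0765, 0, 0], [-0.034, -0.0765, 0, 0], [-0.034, -0.0765, 0.03, 0], [-0.034, -0.0765, 0.07, 0], [-0.034, -0.0765, 0.0885, 0], [-0.034, -0.0765, 0.0885, 0]]}, aperture=0.45, only="tcp|ft_")

```text
tcp_pos: [0.4959, 0.0814, 0.0383]
ft_force: [-0.0, -0.1, 0.1]
```

Call:
jog_arm(motion={"ticks": [[0, 0, 0, 0], [0, 0, 0, 0], [0, 0, 0, 0], [0, 0, 0, 0]]}, aperture=0, only="tcp|ft_|gap|grip")

```text
tcp_pos: [0.4973, 0.0814, 0.0406]
ft_force: [-0.0, -0.2, 5.0]
finger_gap: 0.137
gripper_force: 30.0
```

Call:
jog_arm(motion={"ticks": [[0, 0, -0.03, 0], [0, 0, -0.08, 0], [0, 0, -0.12, 0], [0, 0, -0.12, 0]]}, only="tcp|ft_|gap|grip")

```text
tcp_pos: [0.4982, 0.0815, 0.1628]
ft_force: [0.4, 0.1, -0.1]
finger_gap: 0.139
gripper_force: 30.0
```

```bash
python3 - <<'E'
from h import *
t=imaging.read_camera("top")[:,:,::-1].copy();cv2.imwrite("pics/top1.png",t)
hsv=cv2.cvtColor(t,cv2.COLOR_BGR2HSV)
b=((hsv[...,0]>100)&(hsv[...,0]<130)&(hsv[...,1]>100)).astype(np.uint8);b[:, :310]=0;b[:170]=0;b[270:]=0
c=((hsv[...,0]>5)&(hsv[...,0]<20)&(hsv[...,1]>90)&(hsv[...,2]>150)).astype(np.uint8);c[:,:310]=0;c[:170]=0;c[220:]=0;c[:,400:]=0
for n,m in(("blue",b),("cork",c)):
    pts=cv2.findNonZero(m);r=cv2.minAreaRect(pts);bx=cv2.boxPoints(r)
    q=plane("top",bx,.006);ctr=q.mean(0)
    e=q[np.roll(range(4),-1)]-q;L=np.linalg.norm(e,axis=1);k=L.argmax();a=np.degrees(np.arctan2(e[k,1],e[k,0]))
    print(n,ctr.round(4),L.round(3),"yaw",round(a%180,1))
print(env.observe()["tcp_pos"])
E
```

```text
blue [ 0.4158 -0.2258  0.006 ] [0.161 0.063 0.159 0.063] yaw 97.7
cork [ 0.5789 -0.2401  0.006 ] [0.073 0.165 0.073 0.162] yaw 85.6
[0.49731846 0.08146715 0.16109461]
```

```bash
python3 -c "
from h import *
print(delta(.44,-.30,.22,95))"
```

```text
[-0.025, 0.3849, -0.059, np.float64(-99.8)]
```

Call:
jog_arm(motion={"ticks": [[0, 0, -0.059, -10], [0, 0.06, -0.059, -20], [0, 0.12, -0.059, -30], [-0.01, 0.18, -0.059, -40], [-0.02, 0.24, -0.059, -50], [-0.025, 0.3, -0.059, -60], [-0.025, 0.385, -0.059, -70], [-0.025, 0.385, -0.059, -80], [-0.025, 0.385, -0.059, -90], [-0.025, 0.385, -0.059, -99.8], [-0.025, 0.385, -0.059, -99.8], [-0.025, 0.385, -0.059, -99.8]]})

```text
t: 20.2
tcp_pos: [0.4397, -0.2998, 0.2184]
orientation: [[-0.084, 0.996, -0.001], [0.996, 0.084, 0.001], [0.001, -0.001, -1.0]]
ft_force: [0.1, -0.5, -0.7]
finger_gap: 0.139
gripper_force: 30.0
```

```bash
python3 - <<'E'
from h import *
import pickle
P=imaging.camera_params("wrist");im=imaging.read_camera("wrist")[:,:,::-1].copy()
cv2.imwrite("pics/w6.png",im);pickle.dump(P,open("w6.pkl","wb"))
cv2.imwrite("pics/w6c.png",crop(im,0,0,512,384,1.56))
E
```

```text
(no output)
```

View pics/w6c.png

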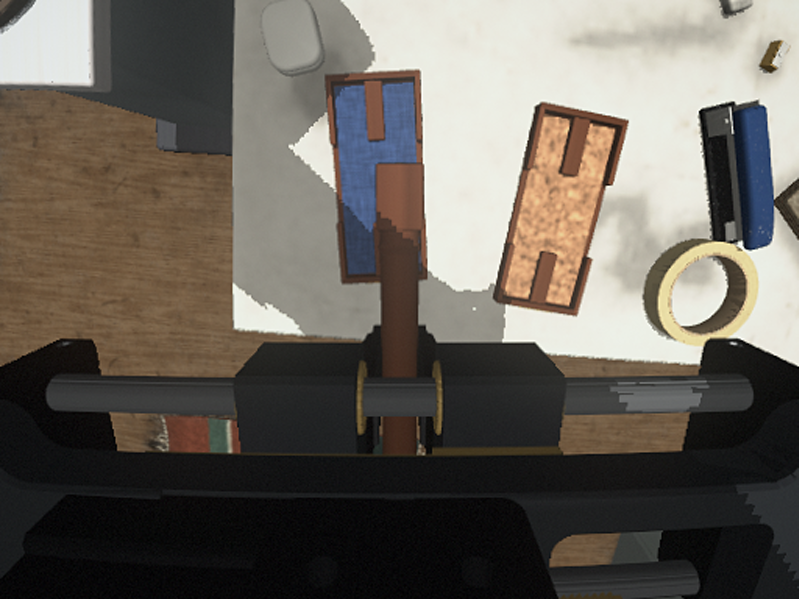

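```bash
cat >> h.py <<'E'
def tray(P,c,f=1.56,off=(0,0)):
    q=plane("wrist",np.array(c)/f+off,.018,P)  # TL TR BL BR
    m=q.mean(0);d=(q[0]+q[1]-q[2]-q[3])/2;w=(q[0]+q[2]-q[1]-q[3])/2
    yaw=np.arctan2(d[1],d[0]);u=np.array([-np.sin(yaw),np.cos(yaw)])
    print("centre",m[:2].round(4),"L",np.linalg.norm(d).round(4),"W",np.linalg.norm(w).round(4),"yaw",np.degrees(yaw).round(2),"comp+",(m[:2]+.021*u).round(4),"comp-",(m[:2]-.021*u).round(4))
E
python3 - <<'E'
from h import *
import pickle;P=pickle.load(open("w6.pkl","rb"))
tray(P,[(327,73),(420,70),(342,283),(428,280)])
tray(P,[(540,103),(627,121),(496,300),(577,314)])
s=cv2.imread("pics/side0.png");h=cv2.cvtColor(s,cv2.COLOR_BGR2HSV)
m=(h[...,0]>20)&(h[...,0]<34)&(h[...,1]>130)&(h[...,2]>90);m[:215]=0;m[330:]=0;m[:,225:]=0
ys,xs=np.nonzero(m);print(list(zip(xs.tolist(),ys.tolist()))[:40])
# held blank far end
o=env.observe();R=np.array(o["orientation"]);p=np.array(o["tcp_pos"])
q=plane("wrist",(400/1.56,163/1.56),p[2]+.028,P)[0];print((R.T@(q-p)).round(4))
E
```

```text
centre [ 0.416  -0.2255] L 0.1771 W 0.0774 yaw 97.43 comp+ [ 0.3952 -0.2282] comp- [ 0.4369 -0.2228]
centre [ 0.5769 -0.2393] L 0.1735 W 0.0782 yaw 85.38 comp+ [ 0.556  -0.2376] comp- [ 0.5979 -0.241 ]
[(104, 274), (105, 274), (110, 278), (111, 279), (135, 313), (137, 315), (141, 320)]
[ 0.0771 -0.     -0.028 ]
```

```bash
python3 -c "
from h import *
print(delta(.3955,-.2282,.012,97.4))"
```

```text
[0.075, -0.038, 0.2067, np.float64(-2.6)]
```

Call:
jog_arm(motion={"ticks": [[0.04, -0.02, 0.03, -2.6], [0.075, -0.038, 0.08, -2.6], [0.075, -0.038, 0.13, -2.6], [0.075, -0.038, 0.17, -2.6], [0.075, -0.038, 0.2, -2.6], [0.075, -0.038, 0.2067, -2.6], [0.075, -0.038, 0.2067, -2.6], [0.075, -0.038, 0.2067, -2.6]]})

```text
t: 21.25
tcp_pos: [0.3959, -0.229, 0.0135]
orientation: [[-0.132, 0.991, 0.001], [0.991, 0.132, -0.001], [-0.001, 0.001, -1.0]]
ft_force: [0.4, 0.2, 0.2]
finger_gap: 0.137
gripper_force: 30.0
```

```bash
python3 -c "
from h import *
print(delta(.3955,-.2282,.008,97.4))"
```

```text
[0.0009, -0.0003, 0.0055, np.float64(0.2)]
```

Call:
jog_arm(motion={"ticks": [[0.001, 0, 0.003, 0], [0.001, 0, 0.0055, 0], [0.001, 0, 0.0055, 0], [0.001, 0, 0.0055, 0]]}, only="tcp|ft_|gap")

```text
tcp_pos: [0.3953, -0.2277, 0.007]
ft_force: [1.0, 0.5, -0.3]
finger_gap: 0.144
```

Call:
jog_arm(motion={"ticks": [[0, 0, 0, 0], [0, 0, 0, 0], [0, 0, 0, 0], [0, 0, -0.03, 0], [0, 0, -0.08, 0], [0, 0, -0.11, 0], [0, 0, -0.11, 0], [0, 0, -0.11, 0]]}, aperture=0.26, only="tcp|ft_|gap")

```text
tcp_pos: [0.395, -0.2275, 0.1164]
ft_force: [-0.9, 0.1, 0.4]
finger_gap: 0.266
```

```bash
python3 - <<'E'
from h import *
im=imaging.read_camera("wrist")[:,:,::-1].copy();cv2.imwrite("pics/w7.png",im)
t=imaging.read_camera("top")[:,:,::-1].copy();cv2.imwrite("pics/top2.png",t)
s=imaging.read_camera("side")[:,:,::-1].copy();cv2.imwrite("pics/side2.png",s)
c=np.zeros((600,800,3),np.uint8);c[:288,:384]=cv2.resize(im,(384,288));a=crop(s,80,210,230,330,2.6);c[:a.shape[0],400:400+a.shape[1]]=a
a=crop(t,310,160,410,260,3);c[300:600,:300]=a
cv2.imwrite("pics/c7.png",c)
E
```

```text
(no output)
```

View pics/c7.png

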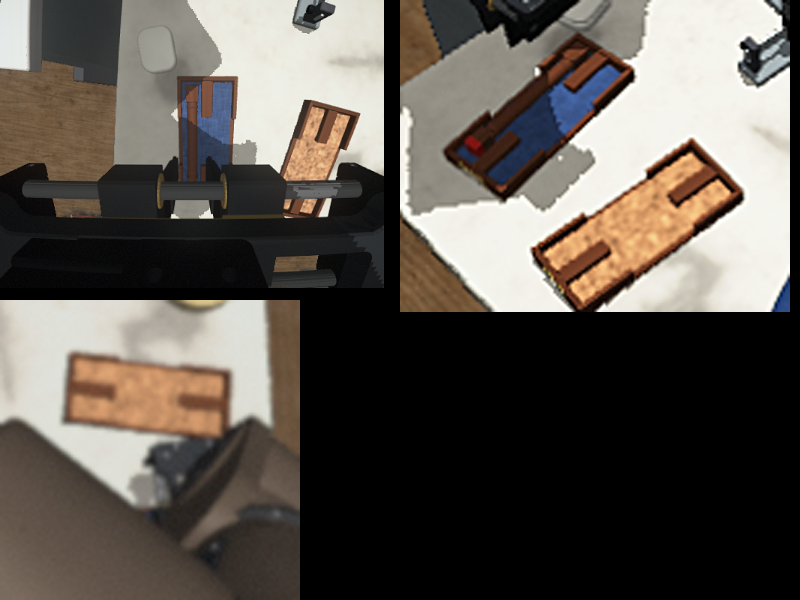

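```bash
python3 -c "
from h import *
print(delta(.5216,.3121,.12,-2.4),delta(.5216,.3121,.019,-2.4))"
```

```text
[0.5181, 0.1968, -0.0036, np.float64(100.0)] [0.518, 0.1969, 0.0974, np.float64(100.0)]
```

Call:
jog_arm(motion={"ticks": [[0, 0, -0.06, 10], [0.04, 0.04, -0.08, 20], [0.1, 0.08, -0.08, 30], [0.16, 0.1, -0.08, 40], [0.21, 0.12, -0.08, 50], [0.26, 0.14, -0.08, 60], [0.32, 0.15, -0.08, 70], [0.38, 0.17, -0.08, 80], [0.43, 0.18, -0.08, 90], [0.518, 0.197, -0.06, 100], [0.518, 0.197, -0.03, 100], [0.518, 0.197, -0.01, 100], [0.518, 0.197, -0.004, 100], [0.518, 0.197, -0.004, 100]]}, aperture=0.42)

```text
t: 24.65
tcp_pos: [0.5222, 0.311, 0.1207]
orientation: [[0.999, -0.042, -0.001], [-0.042, -0.999, -0.001], [-0.001, 0.001, -1.0]]
ft_force: [0.5, -0.2, 1.0]
finger_gap: 0.419
gripper_force: 0.0
```

```bash
python3 -c "
from h import *
print(delta(.5216,.3121,.019,-2.4))"
```

```text
[-0.0005, -0.0011, 0.1017, np.float64(-0.0)]
```

Call:
jog_arm(motion={"ticks": [[0, -0.001, 0.05, 0], [0, -0.001, 0.085, 0], [0, -0.001, 0.1017, 0], [0, -0.001, 0.1017, 0], [0, -0.001, 0.1017, 0]]}, only="tcp")

```text
tcp_pos: [0.5231, 0.3129, 0.0208]
```

Call:
jog_arm(motion={"ticks": [[0, 0, 0, 0], [0, 0, 0, 0], [0, 0, 0, 0], [0, 0, 0, 0]]}, aperture=0, only="ft_|gap|grip")

```text
ft_force: [-0.7, -0.6, 1.8]
finger_gap: 0.095
gripper_force: 30.0
```

Call:
jog_arm(motion={"ticks": [[0, 0, -0.03, 0], [0, 0, -0.08, 0], [0, 0, -0.11, 0], [0, 0, -0.11, 0], [0, 0, -0.11, 0]]}, only="tcp|ft_|gap|grip")

```text
tcp_pos: [0.5218, 0.3126, 0.1284]
ft_force: [0.5, -0.7, -1.0]
finger_gap: 0.099
gripper_force: 30.0
```

```bash
python3 -c "
from h import *
import pickle
P=imaging.camera_params('wrist');im=imaging.read_camera('wrist')[:,:,::-1].copy();cv2.imwrite('pics/w8.png',im);pickle.dump(P,open('w8.pkl','wb'))
h=cv2.cvtColor(im,cv2.COLOR_BGR2HSV);m=(h[...,0]<16)&(h[...,1]>90)
for y in range(85,210,7):
  r=np.flatnonzero(np.diff(np.r_[0,m[y,215:300].astype(int),0]))+215;print(y,r.tolist())
print(env.observe()['tcp_pos'],delta(*cal(-.034,-.0075),.13,CY))"
```

```text
85 []
92 []
99 []
106 []
113 [242, 270]
120 [242, 270]
127 [242, 270]
134 [242, 270]
141 [242, 270]
148 [242, 270]
155 [248, 264]
162 [248, 264]
169 [249, 264]
176 [249, 264]
183 [249, 264]
190 [249, 264]
197 [249, 264]
204 [249, 264]
[0.52171306 0.31253873 0.12798681] [-0.0137, 0.2324, -0.0018, np.float64(2.4)]
```

```bash
python3 -c "
from h import *
import pickle
P=pickle.load(open('w8.pkl','rb'));o=env.observe();R=np.array(o['orientation']);p=np.array(o['tcp_pos'])
print((R.T@(plane('wrist',(256,109.5),p[2]+.0165,P)[0]-p)).round(4))"
```

```text
[ 0.074  -0.0006 -0.0166]
```

Call:
jog_arm(motion={"ticks": [[-0.0137, 0.2324, 0, 2.4], [-0.0137, 0.2324, 0, 2.4], [-0.0137, 0.2324, 0, 2.4], [-0.0137, 0.2324, 0, 2.4], [-0.0137, 0.2324, 0, 2.4], [-0.0137, 0.2324, 0.03, 2.4], [-0.0137, 0.2324, 0.06, 2.4], [-0.0137, 0.2324, 0.072, 2.4], [-0.0137, 0.2324, 0.072, 2.4], [-0.0137, 0.2324, 0.072, 2.4]]}, only="tcp|ft_|gap|grip")

```text
tcp_pos: [0.4991, 0.0814, 0.0578]
ft_force: [-0.4, 0.4, -0.8]
finger_gap: 0.097
gripper_force: 30.0
```

```bash
python3 -c "
from h import *
print(delta(*cal(-.034,-.0075),.053,CY))"
```

```text
[-0.0008, 0.0006, 0.0048, np.float64(0.1)]
```

Call:
jog_arm(motion={"ticks": [[-0.0005, 0.0005, 0.002, 0], [-0.0005, 0.0005, 0.003, 0], [-0.0005, 0.0005, 0.0035, 0], [-0.0005, 0.0005, 0.0035, 0]]}, only="tcp|ft_|gap|grip")

```text
tcp_pos: [0.4983, 0.0807, 0.0538]
ft_force: [-0.1, -0.1, 0.0]
finger_gap: 0.099
gripper_force: 30.0
```

Call:
jog_arm(motion={"ticks": [[0, 0, 0, 0], [0, 0, 0, 0], [0, 0, -0.04, 0], [0, 0, -0.075, 0], [0, 0, -0.075, 0]]}, aperture=0.3, only="tcp|ft")

```text
tcp_pos: [0.4992, 0.0808, 0.1308]
ft_force: [-0.2, -0.1, -0.6]
```

```bash
python3 -c "
from h import *
print(delta(*cal(.001,-.082),.057,CY))"
```

```text
[0.0337, 0.0745, 0.0739, np.float64(0.0)]
```

Call:
jog_arm(motion={"ticks": [[0.033, 0.074, 0, 0], [0.033, 0.074, 0, 0], [0.033, 0.074, 0.03, 0], [0.033, 0.074, 0.06, 0], [0.033, 0.074, 0.073, 0], [0.033, 0.074, 0.073, 0]]}, aperture=0.32, only="tcp|ft_|gap|grip")

```text
tcp_pos: [0.5244, 0.0044, 0.0549]
ft_force: [0.1, -0.4, 0.7]
finger_gap: 0.319
gripper_force: 0.0
```

Call:
jog_arm(motion={"ticks": [[0, 0, 0, 0], [0, 0, 0, 0], [0, 0, 0, 0]]}, aperture=0, only="tcp|ft_|gap|grip")

```text
tcp_pos: [0.5253, 0.0041, 0.0565]
ft_force: [-0.4, -0.0, 4.9]
finger_gap: 0.101
gripper_force: 30.0
```

```bash
python3 -c "
from h import *
o=env.observe();print(incal(o['tcp_pos']),o['ft_force'])"
```

```text
[-0.0006, -0.0817] [-0.36978357 -0.0468597   4.94065506]
```

Call:
jog_arm(motion={"ticks": [[0, -0.005, 0, 0], [0, -0.01, 0, 0], [0, -0.015, 0, 0], [0, -0.02, 0, 0], [0, -0.022, 0, 0], [0, -0.022, 0, 0], [0, -0.022, 0, 0]]}, only="tcp|ft_")

```text
tcp_pos: [0.527, 0.0264, 0.0564]
ft_force: [-1.3, 1.5, 6.1]
```

Call:
jog_arm(motion={"ticks": [[0, -0.001, 0, 0], [0, -0.002, 0, 0], [0, -0.002, 0, 0]]}, only="tcp|ft_")

```text
tcp_pos: [0.5271, 0.0282, 0.0564]
ft_force: [-1.6, -0.6, 7.4]
```

Call:
jog_arm(motion={"ticks": [[0, -0.0005, 0, 0], [0, -0.0005, 0, 0]]}, only="tcp|ft_")

```text
tcp_pos: [0.5272, 0.0287, 0.0564]
ft_force: [-1.9, -0.4, 7.2]
```

Call:
jog_arm(motion={"ticks": [[0, -0.0005, 0, 0], [0, -0.0005, 0, 0]]}, only="tcp|ft_")

```text
tcp_pos: [0.5273, 0.0292, 0.0564]
ft_force: [-1.5, -0.7, 6.1]
```

Call:
jog_arm(motion={"ticks": [[0, -0.0005, 0, 0], [0, -0.0005, 0, 0]]}, only="tcp|ft_")

```text
tcp_pos: [0.5273, 0.0297, 0.0564]
ft_force: [-1.4, -1.4, 7.5]
```

```bash
python3 -c "
from h import *
o=env.observe();print(incal(o['tcp_pos']),o['ft_force'])"
```

```text
[-0.0008, -0.0561] [-1.38398791 -1.38629932  7.45049785]
```

Call:
jog_arm(motion={"ticks": [[0, -0.0005, 0, 0], [0, -0.0005, 0, 0]]}, only="tcp|ft_")

```text
tcp_pos: [0.5273, 0.03, 0.0564]
ft_force: [-1.6, -2.3, 6.9]
```

Call:
jog_arm(motion={"ticks": [[0, -0.0005, 0, 0], [0, -0.0005, 0, 0]]}, only="tcp|ft_")

```text
tcp_pos: [0.5273, 0.0302, 0.0564]
ft_force: [-2.4, -4.9, 7.4]
```

```bash
python3 -c "
from h import *
o=env.observe();print(incal(o['tcp_pos']),o['ft_force'])"
```

```text
[-0.0008, -0.0556] [-2.44178983 -4.85437646  7.37014619]
```

Call:
jog_arm(motion={"ticks": [[0, -0.0006, 0, 0], [0, -0.0006, 0, 0], [0, -0.0006, 0, 0], [0, -0.0006, 0, 0], [0, -0.0006, 0, 0]]}, only="tcp|ft_")

```text
tcp_pos: [0.5273, 0.0304, 0.0564]
ft_force: [-2.2, -9.7, 7.3]
```

```bash
python3 -c "
from h import *
o=env.observe();print(incal(o['tcp_pos']),o['ft_force'])"
```

```text
[-0.0008, -0.0554] [-2.15984656 -9.66369074  7.32002036]
```

Call:
jog_arm(motion={"ticks": [[0, 0.002, 0, 0], [0, 0.01, 0, 0], [0, 0.018, 0, 0], [0, 0.026, 0, 0], [0, 0.026, 0, 0]]}, only="tcp|ft_")

```text
tcp_pos: [0.5253, 0.0049, 0.0564]
ft_force: [-0.5, -0.2, 7.1]
```

Call:
jog_arm(motion={"ticks": [[0, 0, 0, 0], [0, 0, 0, 0], [0, 0, -0.04, 0], [0, 0, -0.073, 0], [0, 0, -0.073, 0]]}, aperture=0.3, only="tcp|ft_")

```text
tcp_pos: [0.5259, 0.0054, 0.1307]
ft_force: [-0.0, -0.5, -0.6]
```

```bash
python3 - <<'E'
from h import *
o=env.observe();print(incal(o['tcp_pos']),delta(*cal(-.034,-.005),.0535,CY))
E
```

```text
[-0.0001, -0.0804] [-0.0342, -0.0755, 0.077, np.float64(0.0)]
```

Call:
jog_arm(motion={"ticks": [[-0.034, -0.0755, 0, 0], [-0.034, -0.0755, 0, 0], [-0.034, -0.0755, 0.03, 0], [-0.034, -0.0755, 0.06, 0], [-0.034, -0.0755, 0.0765, 0], [-0.034, -0.0755, 0.0765, 0], [-0.034, -0.0755, 0.0765, 0]]}, aperture=0.42, only="tcp|ft_")

```text
tcp_pos: [0.4975, 0.0834, 0.0523]
ft_force: [0.9, -0.0, -0.4]
```

Call:
jog_arm(motion={"ticks": [[0, 0, 0, 0], [0, 0, 0, 0], [0, 0, 0, 0], [0, 0, 0, 0]]}, aperture=0, only="tcp|ft_|gap|grip")

```text
tcp_pos: [0.4975, 0.0833, 0.0524]
ft_force: [0.3, -0.9, 2.9]
finger_gap: 0.095
gripper_force: 30.0
```

Call:
jog_arm(motion={"ticks": [[0, 0, -0.03, 0], [0, 0, -0.08, 0], [0, 0, -0.14, 0], [0, 0, -0.14, 0], [0, 0, -0.14, 0]]}, only="tcp|ft_|gap|grip")

```text
tcp_pos: [0.497, 0.0834, 0.1918]
ft_force: [-0.5, 0.5, -1.3]
finger_gap: 0.095
gripper_force: 30.0
```

```bash
python3 -c "
from h import *
print(delta(.5,-.30,.22,90))"
```

```text
[0.0351, 0.3818, -0.0282, np.float64(-94.8)]
```

Call:
jog_arm(motion={"ticks": [[0, 0.02, -0.028, -10], [0, 0.08, -0.028, -20], [0.01, 0.13, -0.028, -30], [0.02, 0.18, -0.028, -40], [0.03, 0.24, -0.028, -50], [0.035, 0.3, -0.028, -60], [0.035, 0.382, -0.028, -70], [0.035, 0.382, -0.028, -80], [0.035, 0.382, -0.028, -90], [0.035, 0.382, -0.028, -94.8], [0.035, 0.382, -0.028, -94.8], [0.035, 0.382, -0.028, -94.8]]}, only="tcp|gap|grip")

```text
tcp_pos: [0.5001, -0.3, 0.2193]
finger_gap: 0.098
gripper_force: 30.0
```

```bash
cat >> h.py <<'E'
def trays(save):
    P=imaging.camera_params("wrist");im=imaging.read_camera("wrist")[:,:,::-1].copy();cv2.imwrite(save,im)
    hsv=cv2.cvtColor(im,cv2.COLOR_BGR2HSV);H,S,V=cv2.split(hsv)
    for n,m in(("blue",(H>100)&(H<130)&(S>90)),("cork",(H>5)&(H<20)&(S>70)&(V>130))):
        m=m.astype(np.uint8);m[225:]=0;m=cv2.morphologyEx(m,cv2.MORPH_OPEN,np.ones((3,3)))
        v,u=np.nonzero(m);q=plane("wrist",np.c_[u,v],.006,P)
        k=(q[:,0]>.3)&(q[:,0]<.72)&(q[:,1]>-.42)&(q[:,1]<-.08)
        g=np.zeros_like(m);g[v[k],u[k]]=1;g=cv2.morphologyEx(g,cv2.MORPH_CLOSE,np.ones((15,15)))
        N,l,st,_=cv2.connectedComponentsWithStats(g);i=1+st[1:,4].argmax()
        v,u=np.nonzero(l==i);q=plane("wrist",np.c_[u,v],.006,P)[:,:2]
        (c,wh,a)=cv2.minAreaRect((q*1000).astype(np.float32));
        if wh[0]<wh[1]: a+=90
        a%=180;t=np.radians(a);w=np.array([-np.sin(t),np.cos(t)])*21
        print(n,np.round(c,1),np.round(wh,1),"yaw",round(a,1),"comp+",np.round(c+w,1),"comp-",np.round(c-w,1))
E
python3 -c "
from h import *
trays('pics/w9.png')"
```

```text
blue [ 412.5 -209.2] [ 66.3 130.4] yaw 97.4 comp+ [ 391.6 -211.8] comp- [ 433.3 -206.5]
cork [ 580.2 -238.8] [165.1  79.9] yaw 84.8 comp+ [ 559.2 -236.9] comp- [ 601.1 -240.7]
```

```bash
python3 -c "
from h import *
print(delta(.557,-.2375,.012,85.2))"
```

```text
[0.0625, 0.0569, 0.2075, np.float64(4.7)]
```

Call:
jog_arm(motion={"ticks": [[0.03, 0.03, 0.03, 4.7], [0.0625, 0.0569, 0.08, 4.7], [0.0625, 0.0569, 0.13, 4.7], [0.0625, 0.0569, 0.17, 4.7], [0.0625, 0.0569, 0.2, 4.7], [0.0625, 0.0569, 0.2065, 4.7], [0.0625, 0.0569, 0.2065, 4.7], [0.0625, 0.0569, 0.2065, 4.7]]}, only="tcp|ft|gap|grip")

```text
tcp_pos: [0.5578, -0.238, 0.0151]
ft_force: [0.4, -0.3, -0.0]
finger_gap: 0.097
gripper_force: 30.0
```

```bash
python3 -c "
from h import *
print(delta(.557,-.2375,.008,85.2))"
```

```text
[0.0005, -0.0008, 0.0071, np.float64(0.1)]
```

Call:
jog_arm(motion={"ticks": [[0, -0.0005, 0.003, 0], [0, -0.0005, 0.005, 0], [0, -0.0005, 0.005, 0], [0, -0.0005, 0.005, 0]]}, only="tcp|ft_|gap")

```text
tcp_pos: [0.5567, -0.2377, 0.0088]
ft_force: [-0.6, -0.5, -0.1]
finger_gap: 0.097
```

Call:
jog_arm(motion={"ticks": [[0, 0, 0, 0], [0, 0, 0, 0], [0, 0, 0, 0], [0, 0, -0.03, 0], [0, 0, -0.08, 0], [0, 0, -0.14, 0], [0, 0, -0.2, 0], [0, 0, -0.2, 0]]}, aperture=0.26, only="tcp|ft_|gap")

```text
tcp_pos: [0.5581, -0.2384, 0.2135]
ft_force: [0.6, 0.4, -0.1]
finger_gap: 0.257
```

```bash
python3 -c "
from h import *
print(delta(.5143,.2285,.12,-2.4))"
```

```text
[0.462, -0.0826, 0.0912, np.float64(87.7)]
```

Call:
jog_arm(motion={"ticks": [[0.04, 0, 0, 10], [0.09, -0.01, 0, 20], [0.14, -0.02, 0, 30], [0.2, -0.03, 0, 40], [0.25, -0.04, 0, 50], [0.3, -0.05, 0, 60], [0.36, -0.06, 0, 70], [0.42, -0.07, 0, 80], [0.462, -0.083, 0.02, 87.7], [0.462, -0.083, 0.07, 87.7], [0.462, -0.083, 0.091, 87.7], [0.462, -0.083, 0.091, 87.7], [0.462, -0.083, 0.091, 87.7]]}, aperture=0.42, only="tcp|gap")

```text
tcp_pos: [0.5122, 0.2295, 0.1181]
finger_gap: 0.418
```

```bash
python3 -c "
from h import *
print(delta(.5143,.2285,.0195,-2.4))"
```

```text
[0.0021, 0.001, 0.0986, np.float64(-0.0)]
```

Call:
jog_arm(motion={"ticks": [[0.001, 0.001, 0.05, 0], [0.001, 0.001, 0.085, 0], [0.001, 0.001, 0.0995, 0], [0.001, 0.001, 0.0995, 0], [0.001, 0.001, 0.0995, 0]]}, only="tcp")

```text
tcp_pos: [0.5137, 0.2288, 0.0196]
```

Call:
jog_arm(motion={"ticks": [[0, 0, 0, 0], [0, 0, 0, 0], [0, 0, 0, 0], [0, 0, 0, 0]]}, aperture=0, only="tcp|ft_|gap|grip")

```text
tcp_pos: [0.513, 0.2286, 0.0185]
ft_force: [-0.7, -0.1, 4.0]
finger_gap: 0.141
gripper_force: 30.0
```

Call:
jog_arm(motion={"ticks": [[0, 0, -0.03, 0], [0, 0, -0.08, 0], [0, 0, -0.11, 0], [0, 0, -0.11, 0], [0, 0, -0.11, 0]]}, only="tcp|ft_|gap|grip")

```text
tcp_pos: [0.5125, 0.2284, 0.1274]
ft_force: [0.0, -0.6, -0.0]
finger_gap: 0.138
gripper_force: 30.0
```

```bash
python3 -c "
from h import *
import pickle
P=imaging.camera_params('wrist');im=imaging.read_camera('wrist')[:,:,::-1].copy();cv2.imwrite('pics/w10.png',im);pickle.dump(P,open('w10.pkl','wb'))
h=cv2.cvtColor(im,cv2.COLOR_BGR2HSV);m=(h[...,0]<16)&(h[...,1]>90)
for y in range(102,210,3 if 0 else 8):
  r=np.flatnonzero(np.diff(np.r_[0,m[y,215:300].astype(int),0]))+215;print(y,r.tolist())
v=np.flatnonzero(m[95:130,256])+95;print(v[:1]);o=env.observe();R=np.array(o['orientation']);p=np.array(o['tcp_pos'])
print((R.T@(plane('wrist',(256,v[0]),p[2]+.0165,P)[0]-p)).round(4))
print(delta(*cal(-.034,-.0095),.058,CY))"
```

```text
102 []
110 [243, 271]
118 [243, 271]
126 [242, 271]
134 [243, 271]
142 [243, 270]
150 [245, 268]
158 [245, 268]
166 [246, 268]
174 [246, 268]
182 [246, 267]
190 [246, 267]
198 [246, 267]
206 [246, 267]
[108]
[ 0.0749 -0.0006 -0.0166]
[-0.0078, 0.1499, 0.0692, np.float64(2.4)]
```

Call:
jog_arm(motion={"ticks": [[-0.0078, 0.15, 0, 2.4], [-0.0078, 0.15, 0, 2.4], [-0.0078, 0.15, 0, 2.4], [-0.0078, 0.15, 0, 2.4], [-0.0078, 0.15, 0.03, 2.4], [-0.0078, 0.15, 0.06, 2.4], [-0.0078, 0.15, 0.07, 2.4], [-0.0078, 0.15, 0.07, 2.4], [-0.0078, 0.15, 0.07, 2.4]]}, only="tcp|ft_|gap|grip")

```text
tcp_pos: [0.4992, 0.0793, 0.0589]
ft_force: [1.1, -1.4, 0.4]
finger_gap: 0.141
gripper_force: 30.0
```

```bash
python3 -c "
from h import *
print(delta(*cal(-.034,-.0095),.0525,CY))"
```

```text
[-0.0011, 0.0005, 0.0064, np.float64(0.1)]
```

Call:
jog_arm(motion={"ticks": [[-0.0005, 0.0005, 0.002, 0], [-0.0005, 0.0005, 0.004, 0], [-0.0005, 0.0005, 0.005, 0], [-0.0005, 0.0005, 0.0055, 0], [-0.0005, 0.0005, 0.0055, 0]]}, only="tcp|ft_|gap|grip")

```text
tcp_pos: [0.4982, 0.0785, 0.0527]
ft_force: [0.6, -0.6, -0.1]
finger_gap: 0.145
gripper_force: 30.0
```

Call:
jog_arm(motion={"ticks": [[0, 0, 0, 0], [0, 0, 0, 0], [0, 0, -0.04, 0], [0, 0, -0.075, 0], [0, 0, -0.075, 0]]}, aperture=0.3, only="tcp|ft")

```text
tcp_pos: [0.4993, 0.0786, 0.1298]
ft_force: [-0.1, -0.5, -0.4]
```

```bash
python3 -c "
from h import *
print(delta(*cal(.001,-.0805),.057,CY))"
```

```text
[0.0335, 0.0708, 0.0729, np.float64(0.0)]
```

Call:
jog_arm(motion={"ticks": [[0.033, 0.0705, 0, 0], [0.033, 0.0705, 0, 0], [0.033, 0.0705, 0.03, 0], [0.033, 0.0705, 0.06, 0], [0.033, 0.0705, 0.072, 0], [0.033, 0.0705, 0.072, 0]]}, aperture=0.3, only="tcp|ft_|gap|grip")

```text
tcp_pos: [0.5248, 0.0058, 0.055]
ft_force: [0.7, -0.1, 0.6]
finger_gap: 0.303
gripper_force: 0.0
```

Call:
jog_arm(motion={"ticks": [[0, 0, 0, 0], [0, 0, 0, 0], [0, 0, 0, 0]]}, aperture=0, only="tcp|ft_|gap|grip")

```text
tcp_pos: [0.5256, 0.0055, 0.0564]
ft_force: [-0.7, 0.2, 4.9]
finger_gap: 0.1
gripper_force: 30.0
```

Call:
jog_arm(motion={"ticks": [[0, -0.005, 0, 0], [0, -0.01, 0, 0], [0, -0.015, 0, 0], [0, -0.016, 0, 0], [0, -0.016, 0, 0]]}, only="tcp|ft_")

```text
tcp_pos: [0.5268, 0.0217, 0.0564]
ft_force: [-0.7, 1.2, 4.8]
```

```bash
python3 -c "
from h import *
o=env.observe();print(incal(o['tcp_pos']),o['ft_force'])"
```

```text
[-0.0005, -0.0641] [-0.68728823  1.1793021   4.82957404]
```

Call:
jog_arm(motion={"ticks": [[0, -0.001, 0, 0], [0, -0.002, 0, 0], [0, -0.003, 0, 0], [0, -0.003, 0, 0]]}, only="tcp|ft_")

```text
tcp_pos: [0.5271, 0.0245, 0.0564]
ft_force: [-0.7, -1.2, 6.3]
```

Call:
jog_arm(motion={"ticks": [[0, -0.0005, 0, 0], [0, -0.0005, 0, 0]]}, only="tcp|ft_")

```text
tcp_pos: [0.5271, 0.025, 0.0564]
ft_force: [-1.5, -1.1, 7.1]
```

Call:
jog_arm(motion={"ticks": [[0, -0.0005, 0, 0], [0, -0.0005, 0, 0]]}, only="tcp|ft_")

```text
tcp_pos: [0.5271, 0.0254, 0.0565]
ft_force: [-1.1, -0.9, 8.1]
```

Call:
jog_arm(motion={"ticks": [[0, -0.0005, 0, 0], [0, -0.0005, 0, 0]]}, only="tcp|ft_")

```text
tcp_pos: [0.5271, 0.0259, 0.0564]
ft_force: [-1.5, -3.1, 6.8]
```

Call:
jog_arm(motion={"ticks": [[0, -0.0005, 0, 0], [0, -0.0005, 0, 0]]}, only="tcp|ft_")

```text
tcp_pos: [0.5272, 0.0261, 0.0564]
ft_force: [-2.0, -2.9, 8.2]
```

Call:
jog_arm(motion={"ticks": [[0, -0.0005, 0, 0], [0, -0.0005, 0, 0], [0, -0.0005, 0, 0], [0, -0.0005, 0, 0], [0, -0.0005, 0, 0]]}, only="tcp|ft_")

```text
tcp_pos: [0.5272, 0.0263, 0.0564]
ft_force: [-1.4, -7.0, 7.8]
```

```bash
python3 -c "
from h import *
o=env.observe();print(incal(o['tcp_pos']),o['ft_force'])"
```

```text
[-0.0006, -0.0595] [-1.35358302 -7.00213014  7.77205028]
```

Call:
jog_arm(motion={"ticks": [[0, -0.0004, 0, 0], [0, -0.0004, 0, 0], [0, -0.0004, 0, 0], [0, -0.0004, 0, 0]]}, only="tcp|ft_")

```text
tcp_pos: [0.5272, 0.0264, 0.0564]
ft_force: [-3.1, -9.7, 6.7]
```

Call:
jog_arm(motion={"ticks": [[0, 0.002, 0, 0], [0, 0.01, 0, 0], [0, 0.018, 0, 0], [0, 0.022, 0, 0], [0, 0.022, 0, 0]]}, only="tcp|ft_")

```text
tcp_pos: [0.5255, 0.0051, 0.0564]
ft_force: [-1.0, -1.3, 7.0]
```

Call:
jog_arm(motion={"ticks": [[0, 0, 0, 0], [0, 0, 0, 0], [0, 0, -0.04, 0], [0, 0, -0.073, 0], [0, 0, -0.073, 0]]}, aperture=0.3, only="tcp|ft_")

```text
tcp_pos: [0.5261, 0.0054, 0.1306]
ft_force: [-0.4, 0.0, -0.9]
```

```bash
python3 - <<'E'
from h import *
o=env.observe();print(incal(o['tcp_pos']),delta(*cal(-.034,-.007),.0535,CY))
E
```

```text
[0.0001, -0.0803] [-0.0343, -0.0734, 0.077, np.float64(0.0)]
```

Call:
jog_arm(motion={"ticks": [[-0.034, -0.0734, 0, 0], [-0.034, -0.0734, 0, 0], [-0.034, -0.0734, 0.03, 0], [-0.034, -0.0734, 0.06, 0], [-0.034, -0.0734, 0.0755, 0], [-0.034, -0.0734, 0.0755, 0], [-0.034, -0.0734, 0.0755, 0]]}, aperture=0.42, only="tcp|ft_")

```text
tcp_pos: [0.4979, 0.0813, 0.0538]
ft_force: [0.2, -0.6, -0.3]
```

Call:
jog_arm(motion={"ticks": [[0, 0, 0, 0], [0, 0, 0, 0], [0, 0, 0, 0], [0, 0, 0, 0]]}, aperture=0, only="tcp|ft_|gap|grip")

```text
tcp_pos: [0.4976, 0.0814, 0.0535]
ft_force: [-1.2, -0.4, 4.9]
finger_gap: 0.14
gripper_force: 30.0
```

Call:
jog_arm(motion={"ticks": [[0, 0, -0.03, 0], [0, 0, -0.08, 0], [0, 0, -0.14, 0], [0, 0, -0.14, 0], [0, 0, -0.14, 0]]}, only="tcp|ft_|gap|grip")

```text
tcp_pos: [0.497, 0.0814, 0.1928]
ft_force: [-0.6, -0.7, -0.2]
finger_gap: 0.14
gripper_force: 30.0
```

```bash
python3 -c "
from h import *
print(delta(.5,-.30,.22,90))"
```

```text
[0.0349, 0.3798, -0.0272, np.float64(-94.8)]
```

Call:
jog_arm(motion={"ticks": [[0, 0.02, -0.028, -10], [0, 0.08, -0.028, -20], [0.01, 0.13, -0.028, -30], [0.02, 0.18, -0.028, -40], [0.03, 0.24, -0.028, -50], [0.035, 0.3, -0.028, -60], [0.035, 0.38, -0.028, -70], [0.035, 0.38, -0.028, -80], [0.035, 0.38, -0.028, -90], [0.035, 0.38, -0.028, -94.8], [0.035, 0.38, -0.028, -94.8], [0.035, 0.38, -0.028, -94.8]]}, only="tcp|gap|grip")

```text
tcp_pos: [0.5003, -0.3, 0.2202]
finger_gap: 0.139
gripper_force: 30.0
```

```bash
python3 - <<'E'
from h import *
import pickle
P=imaging.camera_params("wrist");pickle.dump(P,open("w11.pkl","wb"))
trays('pics/w11.png')
im=cv2.imread('pics/w11.png');cv2.imwrite('pics/w11c.png',crop(im,140,0,420,210,2.85))
E
```

```text
blue [ 412.3 -209.9] [ 66.3 131.7] yaw 97.7 comp+ [ 391.5 -212.7] comp- [ 433.2 -207.1]
cork [ 580.7 -238.7] [165.3  79.8] yaw 85.6 comp+ [ 559.7 -237. ] comp- [ 601.6 -240.3]
```

View pics/w11c.png

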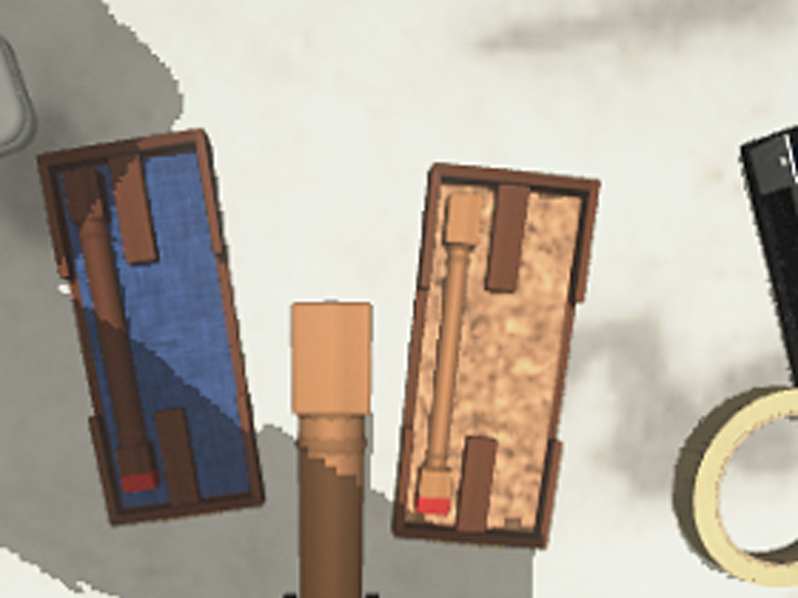

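```bash
python3 - <<'E'
from h import *
import pickle;P=pickle.load(open("w11.pkl","rb"))
tray(P,[(38,157),(205,130),(111,523),(264,500)],2.85,(140,0))
tray(P,[(431,164),(600,181),(394,536),(546,549)],2.85,(140,0))
for n,a,b in(("b1",(82,172),(139,490)),("b2",(463,192),(433,514))):
    q=plane("wrist",np.array([a,b])/2.85+(140,0),.022,P);print(n,q.mean(0).round(4),np.linalg.norm(q[0]-q[1]).round(3))
print(delta(.437,-.2225,.012,97.5))
E
```

```text
centre [ 0.4163 -0.2253] L 0.1734 W 0.0783 yaw 97.71 comp+ [ 0.3955 -0.2281] comp- [ 0.4372 -0.2225]
centre [ 0.5779 -0.2401] L 0.1755 W 0.0781 yaw 85.21 comp+ [ 0.5569 -0.2384] comp- [ 0.5988 -0.2419]
b1 [ 0.3964 -0.2259  0.022 ] 0.148
b2 [ 0.5555 -0.2371  0.022 ] 0.15
[0.0772, -0.0633, 0.2086, np.float64(-7.6)]
```

Call:
jog_arm(motion={"ticks": [[0.04, -0.03, 0.03, -7.6], [0.0772, -0.0633, 0.08, -7.6], [0.0772, -0.0633, 0.13, -7.6], [0.0772, -0.0633, 0.17, -7.6], [0.0772, -0.0633, 0.2, -7.6], [0.0772, -0.0633, 0.2075, -7.6], [0.0772, -0.0633, 0.2075, -7.6], [0.0772, -0.0633, 0.2075, -7.6]]}, only="tcp|ft|gap|grip")

```text
tcp_pos: [0.4377, -0.2233, 0.0148]
ft_force: [-0.1, 0.7, -0.2]
finger_gap: 0.14
gripper_force: 30.0
```

```bash
python3 -c "
from h import *
print(delta(.437,-.2225,.008,97.6))"
```

```text
[0.0009, -0.0006, 0.0068, np.float64(-0.0)]
```

Call:
jog_arm(motion={"ticks": [[0, -0.0005, 0.003, 0], [0, -0.0005, 0.005, 0], [0, -0.0005, 0.005, 0], [0, -0.0005, 0.005, 0]]}, only="tcp|ft_|gap")

```text
tcp_pos: [0.4367, -0.223, 0.0088]
ft_force: [0.4, -1.0, -0.5]
finger_gap: 0.139
```

Call:
jog_arm(motion={"ticks": [[0, 0, 0, 0], [0, 0, 0, 0], [0, 0, 0, 0], [0, 0, -0.03, 0], [0, 0, -0.08, 0], [0, 0, -0.14, 0], [0, 0, -0.2, 0], [0, 0, -0.2, 0]]}, aperture=0.24, only="tcp|ft_|gap")

```text
tcp_pos: [0.4379, -0.2238, 0.2128]
ft_force: [0.2, 0.2, -1.5]
finger_gap: 0.24
```

```bash
python3 -c "
from h import *
print(delta(*cal(.001,-.0805),.13,CY))"
```

```text
[0.2157, 0.1181, 0.0823, np.float64(102.4)]
```

Now to the lug, to shut the caliper.

Call:
jog_arm(motion={"ticks": [[0.03, 0.01, 0, 10], [0.06, 0.02, 0, 20], [0.09, 0.04, 0, 30], [0.12, 0.06, 0, 40], [0.15, 0.08, 0, 50], [0.18, 0.1, 0, 60], [0.2157, 0.118, 0, 70], [0.2157, 0.118, 0, 80], [0.2157, 0.118, 0.02, 90], [0.2157, 0.118, 0.06, 100], [0.2157, 0.118, 0.08, 102.4], [0.2157, 0.118, 0.08, 102.4], [0.2157, 0.118, 0.08, 102.4]]}, aperture=0.3, only="tcp|gap")

```text
tcp_pos: [0.5253, 0.0063, 0.129]
finger_gap: 0.299
```

```bash
python3 -c "
from h import *
print(delta(*cal(.001,-.0805),.057,CY))"
```

```text
[0.0017, 0.001, 0.072, np.float64(0.1)]
```

Call:
jog_arm(motion={"ticks": [[0.001, 0, 0.04, 0], [0.001, 0, 0.0715, 0], [0.001, 0, 0.0715, 0], [0.001, 0, 0.0715, 0]]}, only="tcp|ft")

```text
tcp_pos: [0.5269, 0.0062, 0.0586]
ft_force: [0.2, 0.6, 0.9]
```

Call:
jog_arm(motion={"ticks": [[0, 0, 0, 0], [0, 0, 0, 0], [0, 0, 0, 0]]}, aperture=0, only="tcp|ft_|gap|grip")

```text
tcp_pos: [0.5265, 0.0062, 0.0579]
ft_force: [-0.8, -1.0, 7.3]
finger_gap: 0.101
gripper_force: 30.0
```

Call:
jog_arm(motion={"ticks": [[0, -0.007, 0, 0], [0, -0.014, 0, 0], [0, -0.021, 0, 0], [0, -0.028, 0, 0], [0, -0.033, 0, 0], [0, -0.033, 0, 0], [0, -0.033, 0, 0]]}, only="tcp|ft_")

```text
tcp_pos: [0.5291, 0.0393, 0.0579]
ft_force: [-1.6, 1.2, 6.9]
```

Call:
jog_arm(motion={"ticks": [[0, -0.001, 0, 0], [0, -0.001, 0, 0]]}, only="tcp|ft_")

```text
tcp_pos: [0.5291, 0.0395, 0.0579]
ft_force: [-3.2, -6.2, 7.8]
```

Call:
jog_arm(motion={"ticks": [[0, -0.0007, 0, 0], [0, -0.0007, 0, 0]]}, only="tcp|ft_")

```text
tcp_pos: [0.5291, 0.0396, 0.058]
ft_force: [-3.0, -13.0, 8.5]
```

```bash
python3 -c "
from h import *
o=env.observe();print(incal(o['tcp_pos']),o['ft_force'])"
```

```text
[0.0002, -0.046] [ -3.00388529 -13.01843639   8.47149051]
```

Call:
jog_arm(motion={"ticks": [[0, 0, 0, 0], [0, 0, 0, 0], [0, 0, -0.04, 0], [0, 0, -0.1, 0], [0, 0, -0.16, 0], [0, 0, -0.16, 0]]}, aperture=0.26, only="tcp|ft_|gap")

```text
tcp_pos: [0.5306, 0.0411, 0.2213]
ft_force: [-0.0, -0.2, -1.3]
finger_gap: 0.259
```

```bash
python3 -c "
from h import *
print(delta(.5,-.30,.22,90))"
```

```text
[-0.0021, 0.3425, 0.0011, np.float64(-94.8)]
```

Call:
jog_arm(motion={"ticks": [[0, 0.02, 0, -10], [0, 0.08, 0, -20], [0, 0.13, 0, -30], [0, 0.18, 0, -40], [0, 0.24, 0, -50], [0, 0.3, 0, -60], [0, 0.3425, 0, -70], [0, 0.3425, 0, -80], [0, 0.3425, 0, -90], [0, 0.3425, 0, -94.8], [0, 0.3425, 0, -94.8], [0, 0.3425, 0, -94.8]]}, only="tcp")

```text
tcp_pos: [0.5003, -0.3002, 0.2166]
```

```bash
python3 - <<'E'
from h import *
P=imaging.camera_params("wrist");trays('pics/w12.png')
im=cv2.imread('pics/w12.png');h=cv2.cvtColor(im,cv2.COLOR_BGR2HSV)
red=(((h[...,0]<5)|(h[...,0]>174))&(h[...,1]>180)&(h[...,2]>70)).astype(np.uint8);red[225:]=0
n,l,st,c=cv2.connectedComponentsWithStats(red)
for i in range(1,n):
    if st[i,4]>8: print("red",c[i].round(1),st[i,4],plane("wrist",c[i],.022,P)[0].round(4))
# compartment - centre line of blue tray: profile across near red end, middle, far end
a=np.radians(97.6);ux=np.array([np.cos(a),np.sin(a)]);uy=np.array([-ux[1],ux[0]]);C=np.array([.4163,-.2253])
for s in(-.08,-.072,-.05,0,.05,.065,.072,.08):
    row=[]
    for t in np.arange(-.036,.037,.004):
        p=C+ux*s+uy*t;u,v=proj("wrist",[*p,.018],P)[0].round().astype(int);H,S,V=h[v,u]
        row.append("B" if 95<H<135 and S>80 else "R" if (H<5 or H>174) and S>180 else "w" if H<20 and S>60 else ".")
    print(f"{s:+.3f}","".join(row))
# caliper gap in top view is under arm? jaws in w-frame
t=imaging.read_camera("top");cv2.imwrite("pics/top3.png",t[:,:,::-1])
E
```

```text
blue [ 423.1 -217.3] [46.9 99.6] yaw 98.0 comp+ [ 402.3 -220.2] comp- [ 443.9 -214.4]
cork [ 580.1 -239. ] [166.5  79.6] yaw 85.0 comp+ [ 559.2 -237.1] comp- [ 601.  -240.8]
-0.080 w.......www.......w
-0.072 w..www.Bwww.Bw..w.w
-0.050 wB.wwwB.www..www..w
+0.000 wB.wwwBBBBBBBwwwBww
+0.050 wB.wwwBBwww.Bwww..w
+0.065 wBwwwwwBwwww.wwww.w
+0.072 wBwwwwwBwww.wwwww.w
+0.080 wwwww.wwwwwwwwwwwww
```

```bash
python3 - <<'E'
from h import *
P=imaging.camera_params("wrist");im=cv2.imread('pics/w12.png').astype(int)
b,g,r=im[...,0],im[...,1],im[...,2]
m=((r>2.6*g)&(r>2.6*b)&(r>50)).astype(np.uint8);m[225:]=0
n,l,st,c=cv2.connectedComponentsWithStats(m)
def fr(p,C,y):
    a=np.radians(y);d=p[:2]-np.array(C);return (np.array([[np.cos(a),np.sin(a)],[-np.sin(a),np.cos(a)]])@d*1000).round(1)
for i in range(1,n):
    if st[i,4]>8:
        p=plane("wrist",c[i],.022,P)[0];print(st[i],fr(p,(.4163,-.2253),97.6),fr(p,(.5779,-.2401),85.2))
# caliper state in top view: lug dark + jaws
t=cv2.imread("pics/top3.png");g=cv2.cvtColor(t,cv2.COLOR_BGR2GRAY)
for y in (0,-.046,-.08):
    u,v=proj("top",[*cal(0,y),.079])[0].round().astype(int);print(y,g[v-1:v+2,u-1:u+2].tolist())
print(env.observe()["ft_force"],env.observe()["t"])
E
```

```text
[183 167  10   5  30] [-68.1  20.8] [-69.7 167.9]
[287 175  11   6  51] [ -99.2 -121.8] [-69.5  22. ]
0 [[183, 193, 204], [158, 171, 180], [101, 108, 117]]
-0.046 [[73, 56, 82], [59, 53, 78], [50, 48, 71]]
-0.08 [[179, 184, 189], [171, 170, 172], [183, 181, 177]]
[ 0.23198677 -0.48747278  0.09741059] 64.075
```

```bash
python3 - <<'E'
from h import *
P=imaging.camera_params("wrist");im=cv2.imread('pics/w12.png')
a=np.radians(97.6);ux=np.array([np.cos(a),np.sin(a)]);uy=np.array([-ux[1],ux[0]]);C=np.array([.4163,-.2253])
for t in(-.021,.021):
  for s in list(np.arange(-.092,-.04,.004))+[.06,.066,.07,.074,.078,.082]:
    u,v=proj("wrist",[*(C+ux*s+uy*t),.022],P)[0].round().astype(int);print(t,round(s,3),(u,v),im[v,u,::-1].tolist())
E
```

```text
-0.021 -0.092 (np.int64(220), np.int64(182)) [150, 147, 137]
-0.021 -0.088 (np.int64(219), np.int64(179)) [95, 86, 80]
-0.021 -0.084 (np.int64(219), np.int64(176)) [70, 52, 43]
-0.021 -0.08 (np.int64(218), np.int64(174)) [62, 48, 41]
-0.021 -0.076 (np.int64(218), np.int64(171)) [55, 66, 84]
-0.021 -0.072 (np.int64(217), np.int64(168)) [116, 50, 47]
-0.021 -0.068 (np.int64(217), np.int64(165)) [126, 50, 47]
-0.021 -0.064 (np.int64(216), np.int64(162)) [124, 89, 64]
-0.021 -0.06 (np.int64(216), np.int64(159)) [126, 92, 67]
-0.021 -0.056 (np.int64(215), np.int64(157)) [128, 94, 68]
-0.021 -0.052 (np.int64(215), np.int64(154)) [127, 92, 67]
-0.021 -0.048 (np.int64(214), np.int64(151)) [124, 89, 64]
-0.021 -0.044 (np.int64(214), np.int64(148)) [94, 71, 53]
-0.021 0.06 (np.int64(201), np.int64(67)) [215, 153, 104]
-0.021 0.066 (np.int64(200), np.int64(63)) [216, 153, 105]
-0.021 0.07 (np.int64(199), np.int64(59)) [216, 154, 105]
-0.021 0.074 (np.int64(199), np.int64(56)) [214, 152, 105]
-0.021 0.078 (np.int64(198), np.int64(53)) [62, 61, 67]
-0.021 0.082 (np.int64(198), np.int64(49)) [110,
[... 381 characters left out ...]
), np.int64(169)) [124, 47, 44]
0.021 -0.064 (np.int64(187), np.int64(166)) [95, 52, 45]
0.021 -0.06 (np.int64(186), np.int64(164)) [76, 53, 42]
0.021 -0.056 (np.int64(185), np.int64(161)) [77, 56, 45]
0.021 -0.052 (np.int64(185), np.int64(158)) [77, 53, 44]
0.021 -0.048 (np.int64(184), np.int64(155)) [75, 53, 43]
0.021 -0.044 (np.int64(184), np.int64(152)) [79, 56, 46]
0.021 0.06 (np.int64(169), np.int64(73)) [74, 52, 40]
0.021 0.066 (np.int64(168), np.int64(68)) [74, 52, 42]
0.021 0.07 (np.int64(167), np.int64(65)) [77, 55, 45]
0.021 0.074 (np.int64(167), np.int64(61)) [73, 52, 41]
0.021 0.078 (np.int64(166), np.int64(58)) [62, 47, 40]
0.021 0.082 (np.int64(165), np.int64(55)) [64, 47, 39]
```

Blank 4 is seated: its red end is at −74 mm and its far end at +76 mm. All three blanks are in place and the caliper is shut, so I'm handing in.

```bash
python3 -c "
from workcell import env, imaging
print(env.hand_in())"
```

```text
the job is handed in; nothing more can be done
None
```

Handed in, with no verdict returned: blanks 1 and 4 gauged at 14 mm and lie in the blue tray, blank 2 gauged at 10 mm and lies in the cork tray, blank 3 was absent (None), all red ends face the brass plates, and the caliper is empty and shut.

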